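# Set out the steel ornaments on their gilding pads

### The job

Get the bench ready for gilding: put each of the four loose steel ornaments, face up, on the cork pad that bears its dark silhouette, centred on the silhouette, with the leaf and the square turned to line up with theirs. Leave all four lying flat and released, and do not knock over the brown bottle or the cup of punches.

Things in the scene. Friction and masses are not known exactly. Their poses are not given: they have to be found in the camera images.
- big_rosette: Large round steel rosette with 8 lobes, 72 mm across; lies face up on the bench, 8 mm thick, with a round boss 22 mm in diameter in the middle, whose top is 32 mm above the underside (grip the boss). 150 to 260 g. Origin: centre of the underside, z up.
- small_rosette: Small round steel rosette with 6 lobes, 46 mm across; lies face up on the bench, 8 mm thick, with a round boss 18 mm in diameter in the middle, whose top is 32 mm above the underside. 75 to 130 g. Origin: centre of the underside, z up.
- square_plate: Square steel ornament, 54 x 54 mm, sides along its x and y (quarter turns look the same); lies face up on the bench, 8 mm thick, with a square boss 20 x 20 mm in the middle, sides parallel to the plate's, top 32 mm above the underside. 135 to 235 g. Origin: centre of the underside, z up.
- leaf: Long steel double leaf with scalloped edges, 110 mm long (its x) by 34 mm wide (its y), both ends alike; lies face up on the bench, 8 mm thick, with a raised rib in the middle, 46 mm long along x and 14 mm wide along y, top 32 mm above the underside. 120 to 210 g. Origin: centre of the underside, z up.
- big_round_pad: Cork pad fixed to the bench, 96 x 96 mm, 10 mm thick, with a flat dark painted silhouette in its middle: the large round rosette's, 82 mm across (5 mm larger than the ornament all round). Origin: centre of the pad's underside (z up); the painted silhouette is centred on it, on the top face 10 mm higher.
- small_round_pad: Cork pad fixed to the bench, 96 x 96 mm, 10 mm thick, with a flat dark painted silhouette in its middle: the small round rosette's, 56 mm across (5 mm larger than the ornament all round). Origin: centre of the pad's underside (z up); the painted silhouette is centred on it, on the top face 10 mm higher.
- square_pad: Cork pad fixed to the bench, 96 x 96 mm, 10 mm thick, with a flat dark painted silhouette in its middle: a square 64 x 64 mm, sides along the pad's x and y (5 mm larger than the ornament all round; any quarter turn will do). Origin: centre of the pad's underside (z up); the painted silhouette is centred on it, on the top face 10 mm higher.
- leaf_pad: Cork pad fixed to the bench, 136 mm (x) by 64 mm (y), 10 mm thick, with a flat dark painted silhouette in its middle: the double leaf's, 120 mm long along the pad's x and 44 mm wide (5 mm larger than the ornament all round; either way round will do). Origin: centre of the pad's underside (z up); the painted silhouette is centred on it, on the top face 10 mm higher.
- bottle: Small brown glass bottle with a black cap, standing loose on the bench, 44 mm in diameter, 100 mm tall, a bystander that must not be knocked over. Origin: centre of its underside.
- punch_cup: Dark steel cup holding short punches, standing loose on the bench, 61 mm in diameter, 104 mm tall with the punches, a bystander that must not be knocked over. Origin: centre of its underside.
There are look-alikes about, which are no part of the job. Leave any blue or purple look-alike of the big_rosette alone.

How it is judged:
By the outcome, as a careful person would: the job done as asked, in the order asked, and still so for the second after the job is handed in, with the robot touching nothing.
It also fails if it takes over 115 s, if anything falls off the work surface, if the arm or the gripper's body presses on something with over 40 N, if the wrist force passes 120 N, or if a joint passes its speed limit or range.

### The arm

A 6-joint arm with a two-finger parallel gripper is mounted at the origin on the work surface. World frame = base frame: x ahead of the robot, y to its left, z up, the work surface at z = 0. Lengths are in m, angles in rad, forces in N, time in s.
With the tool pointing down it reaches from about 0.3 to 0.875 m from the base axis. Payload 6.4 kg.
Tool frame: the origin (TCP) lies midway between the tips of the shut fingers; the grasp point (between the pads) lies 19 mm behind it (ctrl.pinch_z is the distance from the TCP to the grasp point, in m); z points along the fingers, y is the line along which they close (so a half turn about z gives the same grasp; the last joint's range is limited). The gripper opens to 85 mm and grips with 20 to 120 N. Pads are 22 mm wide; open, the fingers measure 114 mm over their backs; the gripper's body (76 mm by 85 mm) begins 54 mm behind the grasp point. The pads swing forward as they close: fully open they stand 13 mm farther back than shut.
Start: joints at [0.988, 0.181, 1.607, -0, 1.354, -0.206], TCP at [0.212, 0.535, 0.231] pointing down, gripper open.
Joint ranges: [-2.99, 2.99], [-0.89, 2.07], [0.3, 2.58], [-1.14, 4.28], [0, 2.63], [-3.12, 3.12]. Speed limits (rad/s): [2.57, 2.57, 3.01, 3.14, 3.14, 3.14].

### API

Orientations are given as a unit quaternion [w, x, y, z].
In Python, from bench import ctrl gives the robot as it stands.
- The arm moves only by the tool apply_moves, never from a script. Its argument "moves" is a list of rows, each an object with "jaw": the opening, from 0 (shut) to 1 (fully open); "offset": the shift along the tool's x, y, z in mm, a list of three; "rot": the turn, a rotation vector about the tool's x, y, z in degrees, a list of three. In form: [{"jaw": jaw, "offset": [dx, dy, dz], "rot": [ax, ay, az]}, ...]. A call has exactly 5 rows; each row shifts and turns the commanded pose from where the row before left it, along the tool's axes as they then stand; what a row does not reach is not made up. A row lasts 1/8 s, in which the tool goes at most 62.5 mm and 10.7 degrees, less where a joint would pass 70% of its speed; a pose out of reach is approached as far as the arm can. A call is refused whole if a number of a shift passes 62.5 or a number of a turn 10.7, either way. A call with a gripper value outside its range is refused whole. The fingers move at their own pace and stop on an object; the grip force is fixed at half the most. Time passes only in rows, so rows that do not move let the fingers close, or fill a call up. It gives the time, the measured TCP pose, the force, the opening and the grip force at its end, in the units of the state.
- ctrl.get_obs(): the state, without advancing time (a new reading comes with each control period).
- ctrl.camera(name): name is "scene" or "top" or "wrist"; returns (picture, depth): 420x560x3 uint8, red, green, blue; 420x560 float32, m along the optical axis (not along the pixel's ray), 0 where there is no reading.
- ctrl.camera_params(name): a dict with "K" (3x3 intrinsics, pixels), "cam_to_world" (4x4, takes a point from camera to world coordinates); the wrist camera has in their place "mount" (4x4, takes a point from camera to tool coordinates, whose origin is the TCP and whose axes are the flange's). Camera axes: x right, y down, z forward; pixel columns grow to the right and rows downward; lengths in m; the calibration is good to about 2 mm. A picture is of the moment at which its call begins: read the wrist's pose just before it. camera_params takes no time and is no camera call.
- ctrl.hand_in(): hands the job in; it is judged then, once.
Trained networks look in the newest picture that a camera, given by its name, has taken for a name from the list of things; names that differ only in an ending like _2 or _b are one class to them, and where a whole thing is asked for, a point or a joint stands for the part that bears it (a point fixed in the world has none). Each returns a list of dicts, best first, with "score" (0 to 1); they miss things now and then, are a little off and sometimes report something else, mostly with a low value. They report only what shows in the picture. A call takes as long as a camera call. They do not tell look-alikes from the thing itself.
- ctrl.outline_of(camera, target): "region" (420x560 bool, what is visible of it) and "position" ([column, row] in pixels, amid what is visible of it).
The state is a dict: "time_s": time; "q": joint angles; "dq": joint speeds; "joint_efforts": joint torques, N m; "eef_pos": TCP position; "eef_rot": TCP orientation; "wrist_force": force on the tool from outside, world axes, zero at the start; "torque": the same for the moment, N m; "opening": opening from 0.0 (shut) to 1.0 (fully open); "grasp_force": force on a finger pad.
Only numpy, scipy, OpenCV 4.12 (cv2) and the standard library are available. Lean on these libraries where they do the work, as an engineer would, in place of code of your own. Each camera call takes 0.05 s, during which the arm holds its last target. There are 200 camera calls.

## Working session

There is one attempt and no reset: what is moved stays moved. The work goes in short steps, Python scripts to look and compute and a tool call to move; the robot and the scene stay as the last step left them, time stands still between calls to the robot, and variables do not carry over. Pictures are saved under pics/ and viewed, at most 14 in all, crops included, and the job is handed in when it is done.

Besides the shell and the picture viewer there is one more tool, called after "Emit:" as name(argument=value, ...), one argument or row to a line, values as JSON. apply_moves: Moves the arm, as the interface text tells. Its arguments: {"type":"object","properties":{"moves":{"type":"array"}},"required":["moves"]}

```bash
mkdir -p pics; ls; python3 - <<'E'
from bench import ctrl
import cv2,numpy as np
o=ctrl.get_obs();print(o)
for c in("top","scene"):
    p,d=ctrl.camera(c);cv2.imwrite(f"pics/{c}0.png",p[...,::-1]);np.savez(f"{c}0.npz",p=p,d=d)
    q=ctrl.camera_params(c);print(c,q["K"],q["cam_to_world"])
print(ctrl.camera_params("wrist"))
E
```

```text
pics
{'time_s': 0.0, 'q': array([ 9.87664761e-01,  1.81555377e-01,  1.60801909e+00,  2.36316336e-05,
        1.35378098e+00, -2.06284914e-01]), 'dq': array([-0.00010118,  0.00058851,  0.0010495 ,  0.00216669, -0.00118607,
       -0.00045987]), 'joint_efforts': array([ 6.54951054e-04, -4.44876087e+01, -3.51332688e+01, -2.99909898e-04,
        9.18939302e-03, -7.72417916e-07]), 'eef_pos': array([0.21125257, 0.53419378, 0.23037073]), 'eef_rot': array([-3.49580973e-04,  1.87312796e-01,  9.82299923e-01, -8.09189565e-04]), 'wrist_force': array([0.13656928, 0.35622248, 0.35919025]), 'torque': array([-0.01669338, -0.03935872, -0.02083108]), 'grasp_force': 0.0, 'opening': 0.9976380568437446}
top [[413.44361953   0.         281.73919872]
 [  0.         413.44361953 212.84738548]
 [  0.           0.           1.        ]] [[ 2.14096861e-02 -9.87520553e-01  1.56028148e-01  3.24867824e-01]
 [-9.99768162e-01 -2.15048964e-02  1.07798118e-03  3.96688158e-03]
 [ 2.29084058e-03 -1.56015054e-01 -9.87752021e-01  1.17668209e+00]
 [ 0.00000000e+00  0.00000000e+00  0.00000000e+00  1.00000000e+00]]
scene [[432.90496554   0.         283.91928987]
 [  0.         432.90496554 211.44730572]
 [  0.           0.           1.        ]] [[ 0.61165509  0.66895511 -0.42234716  0.99974481]
 [ 0.79111589 -0.51969251  0.3225761  -0.40270645]
 [-0.00370173 -0.53143086 -0.84709358  1.04831768]
 [ 0.          0.          0.          1.        ]]
{'K': array([[306.38310781,   0.        , 277.02851075],
       [  0.        , 306.38310781, 211.93355543],
       [  0.        ,   0.        ,   1.        ]]), 'mount': array([[ 8.64663136e-04, -9.54210219e-01, -2.99135604e-01,
         7.76263943e-02],
       [ 9.99999593e-01,  7.47771216e-04,  5.05228553e-04,
         9.41529525e-04],
       [-2.58409253e-04, -2.99135919e-01,  9.54210477e-01,
        -1.43457699e-01],
       [ 0.00000000e+00,  0.00000000e+00,  0.00000000e+00,
         1.00000000e+00]])}
```

View pics/top0.png

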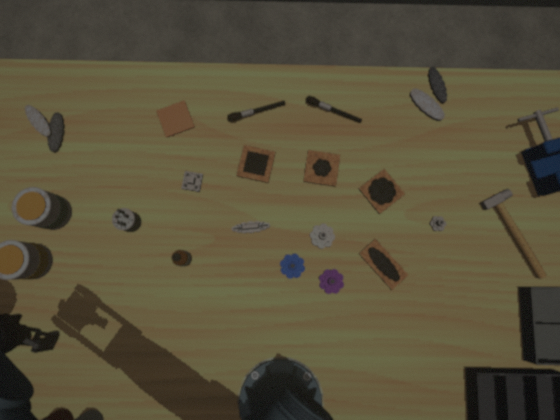

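View pics/scene0.png

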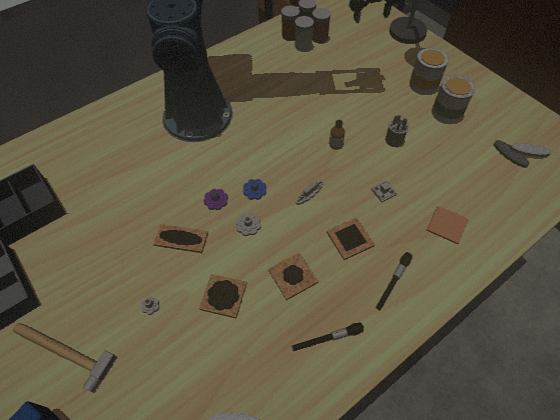

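```bash
cat > h.py <<'E'
from bench import ctrl
import cv2,numpy as np
def cam(c):
    o=ctrl.get_obs();p,d=ctrl.camera(c);q=ctrl.camera_params(c)
    if c=="wrist":
        w,x,y,z=o["eef_rot"]
        from scipy.spatial.transform import Rotation as R
        T=np.eye(4);T[:3,:3]=R.from_quat([x,y,z,w]).as_matrix();T[:3,3]=o["eef_pos"];T=T@q["mount"]
    else:T=q["cam_to_world"]
    return p,d,q["K"],T
def plane(uv,K,T,z):
    uv=np.atleast_2d(uv).astype(float);r=np.c_[uv,np.ones(len(uv))]@np.linalg.inv(K).T@T[:3,:3].T
    return T[:3,3]+r*((z-T[2,3])/r[:,2])[:,None]
def cloud(m,d,K,T):
    v,u=np.nonzero(m&(d>0));r=np.c_[u,v,np.ones(len(u))]@np.linalg.inv(K).T*d[v,u][:,None]
    return r@T[:3,:3].T+T[:3,3]
names="big_rosette small_rosette square_plate leaf big_round_pad small_round_pad square_pad leaf_pad bottle punch_cup".split()
E
python3 - <<'E'
from h import *
for c in("top","scene"):
    p,d,K,T=cam(c)
    for n in names:
        for r in ctrl.outline_of(c,n)[:3 if 'big_ros' in n else 2]:
            m=r["region"];m=m.astype(bool);z=.01 if 'pad' in n else .008
            if m.sum()<5: continue
            v,u=np.nonzero(m);P=plane(np.c_[u,v],K,T,z);C=cloud(m,d,K,T)
            (cx,cy),(a,b),t=cv2.minAreaRect((P[:,:2]*1000).astype(np.float32))
            hi=C[C[:,2]>.022]
            print(c,n,round(r["score"],2),np.round(r["position"]),m.sum(),"mean",np.round(P.mean(0)[:2],4),"rect",round(cx),round(cy),round(a),round(b),round(t),"zmed",np.round(np.percentile(C[:,2],[5,50,95]),3),"boss",np.round(hi.mean(0),4) if len(hi) else 0,len(hi))
E
```

```text
top big_rosette 0.96 [331. 280.] 498 mean [ 0.322  -0.1357] rect 322 -136 69 67 1 zmed [0.004 0.01  0.032] boss [ 0.3215 -0.1347  0.0322] 52
top big_rosette 0.63 [319. 237.] 427 mean [ 0.4468 -0.111 ] rect 447 -111 63 65 17 zmed [0.005 0.01  0.033] boss [ 0.4472 -0.1094  0.0322] 52
top big_rosette 0.63 [293. 267.] 492 mean [ 0.3618 -0.0261] rect 362 -26 69 69 13 zmed [0.003 0.01  0.033] boss [ 0.361  -0.0258  0.0328] 47
top small_rosette 0.53 [438. 222.] 189 mean [ 0.4904 -0.4383] rect 490 -438 41 45 62 zmed [0.004 0.01  0.033] boss [ 0.4904 -0.4385  0.0317] 36
top square_plate 0.81 [192. 182.] 355 mean [0.5983 0.2679] rect 598 268 55 56 81 zmed [0.004 0.009 0.032] boss [0.5976 0.268  0.0311] 57
top leaf 0.66 [249. 225.] 299 mean [0.4689 0.0937] rect 468 95 32 97 1 zmed [0.004 0.01  0.034] boss [0.4681 0.0944 0.0317] 83
top big_round_pad 0.95 [380. 193.] 1120 mean [ 0.5794 -0.2802] rect 580 -281 98 101 38 zmed [0.006 0.011 0.015] boss 0 0
top small_round_pad 0.88 [320. 166.] 1030 mean [ 0.6443 -0.105 ] rect 643 -105 94 101 82 zmed [0.006 0.01  0.014] boss 0 0
top square_pad 0.81 [254
[... 2150 characters left out ...]
ct 649 -110 98 101 83 zmed [0.006 0.011 0.014] boss 0 0
scene square_pad 0.85 [350. 239.] 1197 mean [0.6607 0.0809] rect 660 82 101 101 78 zmed [0.004 0.011 0.014] boss 0 0
scene square_pad 0.23 [309. 191.] 318 mean [0.4735 0.0909] rect 474 91 36 113 11 zmed [0.002 0.01  0.034] boss [0.4738 0.0912 0.0308] 85
scene leaf_pad 0.93 [180. 236.] 1108 mean [ 0.3764 -0.2833] rect 376 -284 140 70 42 zmed [0.005 0.011 0.015] boss 0 0
scene bottle 0.89 [337. 136.] 331 mean [0.3565 0.3002] rect 351 304 44 121 48 zmed [0.012 0.058 0.1  ] boss [0.3859 0.268  0.0623] 284
scene punch_cup 0.62 [399. 133.] 557 mean [0.4619 0.4651] rect 460 469 61 147 30 zmed [0.002 0.062 0.096] boss [0.4858 0.4252 0.063 ] 444
```

```bash
cat >> h.py <<'E'
import json
def pose():
    o=ctrl.get_obs();w,x,y,z=o["eef_rot"]
    return np.array(o["eef_pos"]),np.degrees(2*np.arctan2(y,x))  # yaw of tool x, tool pointing down
def plan(wps,jaw,step=45,start=None):
    """wps: [(x,y,z,yaw_deg or None,jaw or None)]; prints rows in calls of 5"""
    p,yaw=start if start else pose();rows=[];p=p.copy()
    for x,y,z,t,j in wps:
        if t is None:t=yaw
        dyaw=(t-yaw+180)%360-180;tgt=np.array([x,y,z]);jaw=jaw if j is None else j
        n=max(1,int(np.ceil(max(np.linalg.norm(tgt-p)*1000/step,abs(dyaw)/9))))
        for k in range(n):
            d=(tgt-p)/(n-k);c,s=np.cos(np.radians(yaw)),np.sin(np.radians(yaw))
            off=np.round([1000*(c*d[0]+s*d[1]),1000*(s*d[0]-c*d[1]),-1000*d[2]],0)
            a=-round(((t-yaw+180)%360-180)/(n-k),1)
            p=p+np.array([c*off[0]+s*off[1],s*off[0]-c*off[1],-off[2]])/1000;yaw-=a
            rows.append(f'{{"jaw":{jaw},"offset":{[int(v) for v in off]},"rot":[0,0,{a}]}}')
    while len(rows)%5:rows.append(f'{{"jaw":{jaw},"offset":[0,0,0],"rot":[0,0,0]}}')
    for i in range(0,len(rows),5):print("["+",".join(rows[i:i+5])+"]")
    print("end",np.round(p,3),round(yaw,1),len(rows))
E
python3 - <<'E'
from h import *
print(pose())
plan([(.45,-.03,.33,180,1)],1)
z=np.load("top0.npz")["p"]
c=z[200:310,230:370];cv2.imwrite("pics/crop.png",cv2.resize(cv2.convertScaleAbs(c,alpha=1.6),None,fx=5,fy=5,interpolation=2)[...,::-1])
E
```

```text
(array([0.21154754, 0.53468291, 0.23128497]), np.float64(158.4089200261926))
[{"jaw":1,"offset":[-31, -31, -7],"rot":[0,0,-1.5]},{"jaw":1,"offset":[-30, -32, -7],"rot":[0,0,-1.5]},{"jaw":1,"offset":[-29, -33, -7],"rot":[0,0,-1.5]},{"jaw":1,"offset":[-28, -34, -7],"rot":[0,0,-1.6]},{"jaw":1,"offset":[-27, -34, -7],"rot":[0,0,-1.5]}]
[{"jaw":1,"offset":[-26, -35, -7],"rot":[0,0,-1.6]},{"jaw":1,"offset":[-25, -36, -7],"rot":[0,0,-1.5]},{"jaw":1,"offset":[-24, -36, -7],"rot":[0,0,-1.6]},{"jaw":1,"offset":[-23, -37, -7],"rot":[0,0,-1.5]},{"jaw":1,"offset":[-23, -38, -7],"rot":[0,0,-1.6]}]
[{"jaw":1,"offset":[-21, -38, -7],"rot":[0,0,-1.5]},{"jaw":1,"offset":[-21, -39, -7],"rot":[0,0,-1.6]},{"jaw":1,"offset":[-19, -39, -7],"rot":[0,0,-1.5]},{"jaw":1,"offset":[-18, -40, -8],"rot":[0,0,-1.6]},{"jaw":1,"offset":[0,0,0],"rot":[0,0,0]}]
end [ 0.45 -0.03  0.33] 180.0 15
```

View pics/crop.png

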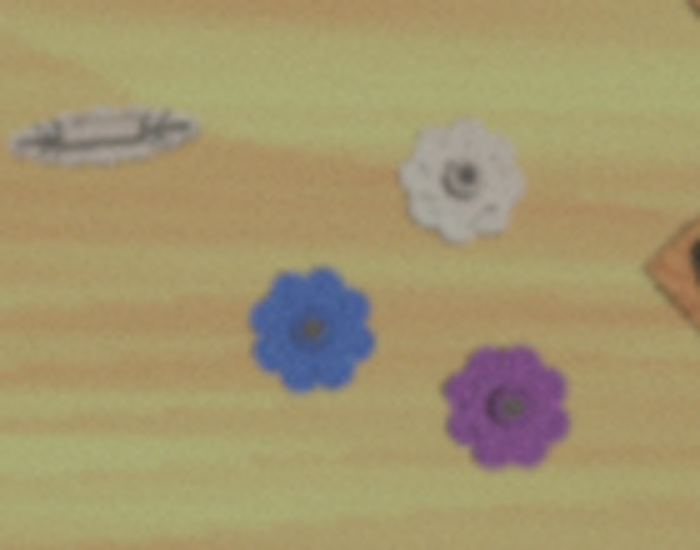

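Three large rosettes show in the top view: silver (321,236), blue (292,266) and purple (331,281). The steel one is the silver one. In the crop it is at (462,180), plain steel with 8 lobes. The leaf is at (251,227).

Emit:
apply_moves(
  moves=[
    {"jaw": 1,"offset": [-31,-31,-7],"rot": [0,0,-1.5]},
    {"jaw": 1,"offset": [-30,-32,-7],"rot": [0,0,-1.5]},
    {"jaw": 1,"offset": [-29,-33,-7],"rot": [0,0,-1.5]},
    {"jaw": 1,"offset": [-28,-34,-7],"rot": [0,0,-1.6]},
    {"jaw": 1,"offset": [-27,-34,-7],"rot": [0,0,-1.5]},
  ],
)

```text
time_s: 1.82
eef_pos: [0.2972, 0.3316, 0.2667]
eef_rot: [0.0, 0.121, 0.993, 0.0]
wrist_force: [1.2, -0.2, -0.5]
opening: 1.001
grasp_force: 0.0
```

Emit:
apply_moves(
  moves=[
    {"jaw": 1,"offset": [-26,-35,-7],"rot": [0,0,-1.6]},
    {"jaw": 1,"offset": [-25,-36,-7],"rot": [0,0,-1.5]},
    {"jaw": 1,"offset": [-24,-36,-7],"rot": [0,0,-1.6]},
    {"jaw": 1,"offset": [-23,-37,-7],"rot": [0,0,-1.5]},
    {"jaw": 1,"offset": [-23,-38,-7],"rot": [0,0,-1.6]},
  ],
)

```text
time_s: 2.45
eef_pos: [0.3818, 0.1299, 0.3018]
eef_rot: [0.0, 0.053, 0.999, 0.0]
wrist_force: [1.3, -0.5, -0.1]
opening: 1.001
grasp_force: 0.0
```

Emit:
apply_moves(
  moves=[
    {"jaw": 1,"offset": [-21,-38,-7],"rot": [0,0,-1.5]},
    {"jaw": 1,"offset": [-21,-39,-7],"rot": [0,0,-1.6]},
    {"jaw": 1,"offset": [-19,-39,-7],"rot": [0,0,-1.5]},
    {"jaw": 1,"offset": [-18,-40,-8],"rot": [0,0,-1.6]},
    {"jaw": 1,"offset": [0,0,0],"rot": [0,0,0]},
  ],
)

```text
time_s: 3.08
eef_pos: [0.4506, -0.0323, 0.3308]
eef_rot: [0.0, 0.002, 1.0, -0.0]
wrist_force: [0.4, 0.4, -0.5]
opening: 1.0
grasp_force: 0.0
```

```bash
cat >> h.py <<'E'
def measure(c,ns,k=1,show=None):
    p,d,K,T=cam(c)
    if show:cv2.imwrite(show,p[...,::-1])
    for n in ns:
        for r in ctrl.outline_of(c,n)[:k]:
            m=r["region"].astype(bool);z=.010 if 'pad' in n else .008
            if m.sum()<20: continue
            C=cloud(m,d,K,T)
            if 'pad' in n: # dark silhouette inside the pad
                m=cv2.morphologyEx(m.astype(np.uint8),cv2.MORPH_CLOSE,np.ones((9,9)));m=cv2.erode(m,np.ones((5,5)))
                g=p.max(2);th,_=cv2.threshold(g[m>0].reshape(-1,1),0,255,cv2.THRESH_OTSU);m=(m>0)&(g<=th)
            cs,_=cv2.findContours(m.astype(np.uint8),cv2.RETR_EXTERNAL,cv2.CHAIN_APPROX_NONE);ct=max(cs,key=cv2.contourArea)
            P=(plane(ct[:,0],K,T,z)[:,:2]*1000).astype(np.float32);M=cv2.moments(P.reshape(-1,1,2))
            cen=(M["m10"]/M["m00"],M["m01"]/M["m00"]);ax=np.degrees(.5*np.arctan2(2*M["mu11"],M["mu20"]-M["mu02"]))
            (cx,cy),(a,b),t=cv2.minAreaRect(P);hi=C[C[:,2]>.024];
            print(n,round(r["score"],2),np.round(r["position"]),"cen",np.round(cen,1),"rect",np.round([cx,cy,a,b,t],1),"pca",round(ax,1),"boss",np.round(hi.mean(0)*1000,1) if len(hi)>3 else "-","z",np.round(np.percentile(C[:,2],[10,50,90]),3))
E
python3 - <<'E'
from h import *
print(pose(),ctrl.get_obs()["time_s"])
measure("wrist",names[:8],1,"pics/w1.png")
measure("wrist",names[:1],3)
E
```

```text
(array([ 0.45058909, -0.03229552,  0.33075653]), np.float64(179.79486783410636)) 3.075
big_rosette 0.68 [226. 167.] cen [ 447.4 -107. ] rect [ 447.5 -107.2   68.1   67.1   61.5] pca 47.8 boss [ 446.8 -106.4   32.4] z [0.008 0.01  0.031]
small_rosette 0.9 [ 19. 196.] cen [ 490.5 -437.3] rect [ 489.6 -438.8   58.7   41.9   89.8] pca -73.3 boss [ 489.9 -434.5   30.8] z [0.004 0.01  0.032]
square_plate 0.65 [459. 254.] cen [597.4 269.8] rect [597.3 270.1  59.1  55.9  82.1] pca 64.4 boss [596.8 269.2  31.3] z [0.007 0.01  0.032]
leaf 0.6 [357. 178.] cen [468.3  96.9] rect [468.   96.8  33.5 107.9   4.4] pca -83.2 boss [467.8  95.9  31.8] z [0.008 0.01  0.033]
big_round_pad 0.78 [130. 245.] cen [ 582.4 -279.2] rect [ 582.5 -279.1   77.3   77.2   60.3] pca 83.1 boss - z [0.009 0.011 0.012]
small_round_pad 0.63 [237. 279.] cen [ 647.4 -105.2] rect [ 647.3 -105.1   54.4   51.1   20.9] pca -43.7 boss - z [0.009 0.011 0.012]
square_pad 0.74 [343. 284.] cen [657.   86.7] rect [656.6  87.4  63.9  63.6  78.1] pca 30.7 boss [451.3  12.  345.5] z [0.009 0.011 0.012]
leaf_pad 0.19 [236. 278.] cen [ 647.4 -105.2] rect [ 647.3 -105.1   54.4   51.1   20.9] pca -43.7 boss - z [0.009 0.011 0.012]
big_rosette 0.9 [225. 168.] cen [ 447.4 -106.7] rect [ 447.3 -106.8   67.3   68.3   16.3] pca -43.4 boss [ 446.8 -106.5   32.2] z [0.008 0.01  0.031]
big_rosette 0.68 [279. 106.] cen [360.7 -23.4] rect [360.5 -23.6  68.9  68.2   6.3] pca 84.2 boss [361.1 -23.6  32.8] z [0.008 0.01  0.031]
```

View pics/w1.png

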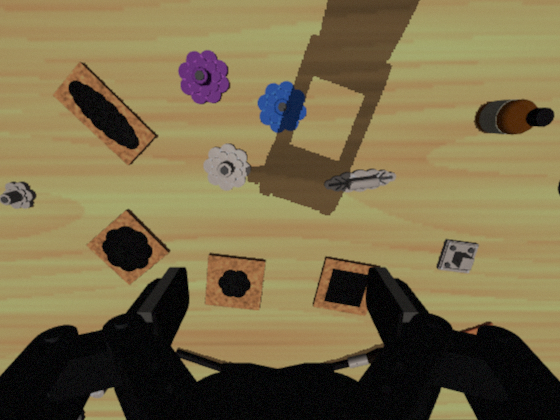

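The wrist view shows the silver rosette (226,167), its pad (130,245), the square (459,254) and its pad (343,284), the small rosette (19,196) and its pad (237,279), the leaf (357,178) and the leaf pad (105,113). Wrist and top measurements agree to about 2 mm.

```bash
python3 - <<'E'
from h import *
plan([(.447,-.1065,.09,180,.6),(.447,-.1065,.012,180,.6)],.6,50)
E
```

```text
[{"jaw":0.6,"offset":[0, -13, 40],"rot":[0,0,0.0]},{"jaw":0.6,"offset":[1, -13, 40],"rot":[0,0,0.0]},{"jaw":0.6,"offset":[0, -13, 40],"rot":[0,0,0.0]},{"jaw":0.6,"offset":[1, -13, 40],"rot":[0,0,0.0]},{"jaw":0.6,"offset":[0, -13, 40],"rot":[0,0,0.0]}]
[{"jaw":0.6,"offset":[1, -12, 40],"rot":[0,0,0.1]},{"jaw":0.6,"offset":[0, 0, 39],"rot":[0,0,-0.0]},{"jaw":0.6,"offset":[0, 0, 39],"rot":[0,0,-0.0]},{"jaw":0.6,"offset":[0,0,0],"rot":[0,0,0]},{"jaw":0.6,"offset":[0,0,0],"rot":[0,0,0]}]
end [ 0.447 -0.106  0.012] 180.0 10
```

Emit:
apply_moves(
  moves=[
    {"jaw": 0.6,"offset": [0,-13,40],"rot": [0,0,0]},
    {"jaw": 0.6,"offset": [1,-13,40],"rot": [0,0,0]},
    {"jaw": 0.6,"offset": [0,-13,40],"rot": [0,0,0]},
    {"jaw": 0.6,"offset": [1,-13,40],"rot": [0,0,0]},
    {"jaw": 0.6,"offset": [0,-13,40],"rot": [0,0,0]},
  ],
)

```text
time_s: 4.25
eef_pos: [0.4478, -0.0951, 0.1293]
eef_rot: [0.0, -0.0, 1.0, -0.0]
wrist_force: [0.5, -0.4, 0.4]
opening: 0.6
grasp_force: 0.0
```

Emit:
apply_moves(
  moves=[
    {"jaw": 0.6,"offset": [1,-11,40],"rot": [0,0,0]},
    {"jaw": 0.6,"offset": [0,0,38],"rot": [0,0,0]},
    {"jaw": 0.6,"offset": [0,0,25],"rot": [0,0,0]},
    {"jaw": 0.6,"offset": [0,0,14],"rot": [0,0,0]},
    {"jaw": 0.6,"offset": [0,0,0],"rot": [0,0,0]},
  ],
)

```text
time_s: 4.88
eef_pos: [0.4463, -0.1055, 0.0128]
eef_rot: [-0.001, -0.0, 1.0, 0.0]
wrist_force: [-0.1, -0.0, 0.4]
opening: 0.602
grasp_force: 0.0
```

Emit:
apply_moves(
  moves=[
    {"jaw": 0,"offset": [0,0,0],"rot": [0,0,0]},
    {"jaw": 0,"offset": [0,0,0],"rot": [0,0,0]},
    {"jaw": 0,"offset": [0,0,0],"rot": [0,0,0]},
    {"jaw": 0,"offset": [0,0,0],"rot": [0,0,0]},
    {"jaw": 0,"offset": [0,0,0],"rot": [0,0,0]},
  ],
)

```text
time_s: 5.5
eef_pos: [0.4479, -0.1065, 0.0148]
eef_rot: [0.001, -0.0, 1.0, -0.001]
wrist_force: [-0.5, 0.5, 5.1]
opening: 0.231
grasp_force: 58.5
```

```bash
python3 - <<'E'
from h import *
print(pose(),ctrl.get_obs()["opening"])
p,y=pose()
plan([(p[0],p[1],.07,180,0),(.5825,-.2792,.065,180,0),(.5825,-.2792,p[2]+.011,180,0)],0,45)
E
```

```text
(array([ 0.44794227, -0.10649689,  0.01478329]), np.float64(180.02078458389778)) 0.23140566703103285
[{"jaw":0,"offset":[0, 0, -28],"rot":[0,0,0.0]},{"jaw":0,"offset":[0, 0, -27],"rot":[0,0,0.0]},{"jaw":0,"offset":[-27, -35, 1],"rot":[0,0,0.0]},{"jaw":0,"offset":[-27, -34, 1],"rot":[0,0,0.0]},{"jaw":0,"offset":[-27, -35, 1],"rot":[0,0,0.0]}]
[{"jaw":0,"offset":[-27, -34, 1],"rot":[0,0,0.0]},{"jaw":0,"offset":[-26, -35, 1],"rot":[0,0,0.0]},{"jaw":0,"offset":[0, 0, 39],"rot":[0,0,0.0]},{"jaw":0,"offset":[0,0,0],"rot":[0,0,0]},{"jaw":0,"offset":[0,0,0],"rot":[0,0,0]}]
end [ 0.582 -0.279  0.026] 180.0 10
```

Emit:
apply_moves(
  moves=[
    {"jaw": 0,"offset": [0,0,-28],"rot": [0,0,0]},
    {"jaw": 0,"offset": [0,0,-27],"rot": [0,0,0]},
    {"jaw": 0,"offset": [-27,-35,1],"rot": [0,0,0]},
    {"jaw": 0,"offset": [-27,-34,1],"rot": [0,0,0]},
    {"jaw": 0,"offset": [-27,-35,1],"rot": [0,0,0]},
  ],
)

```text
time_s: 6.12
eef_pos: [0.5287, -0.2108, 0.066]
eef_rot: [0.0, -0.0, 1.0, -0.0]
wrist_force: [0.4, -0.0, -1.5]
opening: 0.228
grasp_force: 59.1
```

Emit:
apply_moves(
  moves=[
    {"jaw": 0,"offset": [-27,-34,1],"rot": [0,0,0]},
    {"jaw": 0,"offset": [-26,-35,1],"rot": [0,0,0]},
    {"jaw": 0,"offset": [0,0,20],"rot": [0,0,0]},
    {"jaw": 0,"offset": [0,0,15],"rot": [0,0,0]},
    {"jaw": 0,"offset": [0,0,0],"rot": [0,0,0]},
  ],
)

```text
time_s: 6.75
eef_pos: [0.5792, -0.2771, 0.0265]
eef_rot: [-0.002, -0.0, 1.0, 0.001]
wrist_force: [0.3, 0.7, -2.3]
opening: 0.23
grasp_force: 59.3
```

```bash
python3 - <<'E'
from h import *
o=ctrl.get_obs();print(pose(),o["opening"],o["wrist_force"],o["time_s"])
E
```

```text
(array([ 0.5792207 , -0.27713397,  0.0265484 ]), np.float64(180.04379346466465)) 0.230428376953224 [ 0.28056385  0.66560296 -2.25979196] 6.75
```

Emit:
apply_moves(
  moves=[
    {"jaw": 0,"offset": [-3,-2,0],"rot": [0,0,0]},
    {"jaw": 0,"offset": [0,0,1],"rot": [0,0,0]},
    {"jaw": 0,"offset": [0,0,0],"rot": [0,0,0]},
    {"jaw": 0.5,"offset": [0,0,0],"rot": [0,0,0]},
    {"jaw": 0.6,"offset": [0,0,0],"rot": [0,0,0]},
  ],
)

```text
time_s: 7.38
eef_pos: [0.5841, -0.2811, 0.0278]
eef_rot: [0.0, -0.0, 1.0, -0.0]
wrist_force: [0.4, -0.5, -0.7]
opening: 0.6
grasp_force: 0.0
```

```bash
python3 - <<'E'
from h import *
o=ctrl.get_obs();print(pose(),o["opening"],o["wrist_force"],o["time_s"])
p,y=pose()
plan([(p[0],p[1],.08,180,.6),(.49,-.4365,.08,180,.6)],.6,50)
E
```

```text
(array([ 0.5840665 , -0.28108709,  0.0278369 ]), np.float64(180.0079278831218)) 0.5998888425310415 [ 0.41417784 -0.48657451 -0.70823877] 7.375
[{"jaw":0.6,"offset":[0, 0, -26],"rot":[0,0,0.0]},{"jaw":0.6,"offset":[0, 0, -26],"rot":[0,0,0.0]},{"jaw":0.6,"offset":[24, -39, 0],"rot":[0,0,0.0]},{"jaw":0.6,"offset":[23, -39, 0],"rot":[0,0,0.0]},{"jaw":0.6,"offset":[24, -39, 0],"rot":[0,0,0.0]}]
[{"jaw":0.6,"offset":[23, -38, 0],"rot":[0,0,0.0]},{"jaw":0.6,"offset":[0,0,0],"rot":[0,0,0]},{"jaw":0.6,"offset":[0,0,0],"rot":[0,0,0]},{"jaw":0.6,"offset":[0,0,0],"rot":[0,0,0]},{"jaw":0.6,"offset":[0,0,0],"rot":[0,0,0]}]
end [ 0.49  -0.436  0.08 ] 180.0 10
```

Emit:
apply_moves(
  moves=[
    {"jaw": 0.6,"offset": [0,0,-26],"rot": [0,0,0]},
    {"jaw": 0.6,"offset": [0,0,-34],"rot": [0,0,0]},
    {"jaw": 0.6,"offset": [28,-30,-28],"rot": [0,0,0]},
    {"jaw": 0.6,"offset": [28,-30,-28],"rot": [0,0,0]},
    {"jaw": 0.6,"offset": [28,-30,-28],"rot": [0,0,0]},
  ],
)

```text
time_s: 8.0
eef_pos: [0.499, -0.3717, 0.1727]
eef_rot: [0.0, -0.0, 1.0, -0.0]
wrist_force: [0.8, -0.9, -0.1]
opening: 0.6
grasp_force: 0.0
```

Emit:
apply_moves(
  moves=[
    {"jaw": 0.6,"offset": [28,-30,-28],"rot": [0,0,0]},
    {"jaw": 0.6,"offset": [0,0,0],"rot": [0,0,0]},
    {"jaw": 0.6,"offset": [0,0,0],"rot": [0,0,0]},
    {"jaw": 0.6,"offset": [0,0,0],"rot": [0,0,0]},
    {"jaw": 0.6,"offset": [0,0,0],"rot": [0,0,0]},
  ],
)

```text
time_s: 8.62
eef_pos: [0.4722, -0.3997, 0.1983]
eef_rot: [-0.001, -0.001, 1.0, 0.001]
wrist_force: [0.2, 0.9, -0.2]
opening: 0.601
grasp_force: 0.0
```

```bash
python3 - <<'E'
from h import *
print(pose())
measure("wrist",["big_rosette","big_round_pad","small_rosette","leaf_pad"],1,"pics/w2.png")
plan([(.490,-.437,.07,180,.5),(.490,-.437,.015,180,.5)],.5,50)
E
```

```text
(array([ 0.47216351, -0.3996705 ,  0.19825948]), np.float64(180.09419665759415))
big_rosette 0.74 [540.  40.] cen [ 324.8 -144.9] rect [ 325.5 -148.3   70.4   47.7   15.5] pca 17.6 boss [ 323.4 -143.    27. ] z [0.007 0.01  0.014]
big_round_pad 0.56 [394. 254.] cen [ 552.  -273.7] rect [ 560.5 -268.7   77.3   32.9   69.1] pca 72.3 boss - z [0.008 0.011 0.012]
small_rosette 0.8 [244. 201.] cen [ 489.9 -437.6] rect [ 489.8 -437.3   42.1   46.    61.7] pca 0.1 boss [ 489.4 -437.5   32. ] z [0.008 0.01  0.033]
leaf_pad 0.9 [393.  89.] cen [ 374.1 -273.4] rect [ 374.3 -278.4  124.1   60.2   43.2] pca 50.0 boss - z [0.01  0.011 0.012]
[{"jaw":0.5,"offset":[-6, -12, 43],"rot":[0,0,0.0]},{"jaw":0.5,"offset":[-6, -12, 43],"rot":[0,0,0.0]},{"jaw":0.5,"offset":[-6, -12, 43],"rot":[0,0,0.0]},{"jaw":0.5,"offset":[0, 0, 28],"rot":[0,0,0.0]},{"jaw":0.5,"offset":[0, 0, 27],"rot":[0,0,0.0]}]
end [ 0.49  -0.437  0.015] 180.0 5
```

View pics/w2.png

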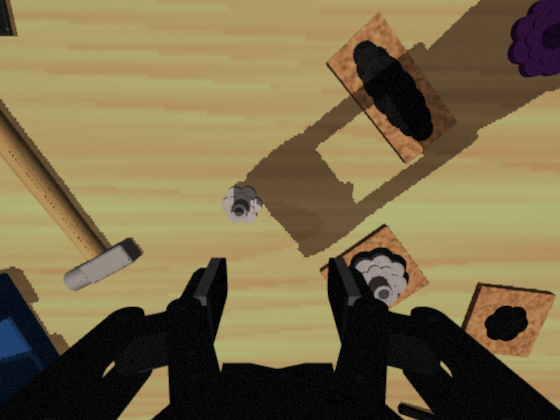

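The wrist view shows the big rosette sitting on its pad at (380,277), the small rosette at (244,201) clear of the hammer at (105,265), and the leaf pad at (393,89).

Emit:
apply_moves(
  moves=[
    {"jaw": 0.5,"offset": [-6,-13,43],"rot": [0,0,0]},
    {"jaw": 0.5,"offset": [-6,-12,43],"rot": [0,0,0]},
    {"jaw": 0.5,"offset": [-6,-13,43],"rot": [0,0,0]},
    {"jaw": 0.5,"offset": [0,0,35],"rot": [0,0,0]},
    {"jaw": 0.5,"offset": [0,0,20],"rot": [0,0,0]},
  ],
)

```text
time_s: 9.5
eef_pos: [0.489, -0.4379, 0.0129]
eef_rot: [-0.001, -0.0, 1.0, 0.001]
wrist_force: [-0.4, 0.2, 0.7]
opening: 0.499
grasp_force: 0.0
```

Emit:
apply_moves(
  moves=[
    {"jaw": 0.5,"offset": [0,0,0],"rot": [0,0,0]},
    {"jaw": 0,"offset": [0,0,0],"rot": [0,0,0]},
    {"jaw": 0,"offset": [0,0,0],"rot": [0,0,0]},
    {"jaw": 0,"offset": [0,0,0],"rot": [0,0,0]},
    {"jaw": 0,"offset": [0,0,0],"rot": [0,0,0]},
  ],
)

```text
time_s: 10.12
eef_pos: [0.4909, -0.4401, 0.0176]
eef_rot: [0.001, -0.0, 1.0, -0.001]
wrist_force: [-0.3, 1.2, 6.7]
opening: 0.18
grasp_force: 58.8
```

```bash
python3 - <<'E'
from h import *
o=ctrl.get_obs();print(pose(),o["opening"],o["grasp_force"],o["wrist_force"])
p,y=pose()
plan([(p[0],p[1],.09,180,0),(.647,-.1055,.09,180,0),(.647,-.1055,p[2]+.012,180,0)],0,48)
E
```

```text
(array([ 0.49086774, -0.44011624,  0.01764677]), np.float64(180.01582890752115)) 0.18026337289960268 58.77927124500275 [-0.31817863  1.15922804  6.7092846 ]
[{"jaw":0,"offset":[0, 0, -36],"rot":[0,0,0.0]},{"jaw":0,"offset":[0, 0, -36],"rot":[0,0,0.0]},{"jaw":0,"offset":[-20, 42, 0],"rot":[0,0,0.0]},{"jaw":0,"offset":[-19, 42, 0],"rot":[0,0,0.0]},{"jaw":0,"offset":[-20, 42, 0],"rot":[0,0,0.0]}]
[{"jaw":0,"offset":[-19, 42, 0],"rot":[0,0,0.0]},{"jaw":0,"offset":[-20, 42, 0],"rot":[0,0,0.0]},{"jaw":0,"offset":[-19, 42, 0],"rot":[0,0,0.0]},{"jaw":0,"offset":[-20, 41, 0],"rot":[0,0,0.0]},{"jaw":0,"offset":[-19, 42, 0],"rot":[0,0,0.0]}]
[{"jaw":0,"offset":[0, 0, 30],"rot":[0,0,0.0]},{"jaw":0,"offset":[0, 0, 30],"rot":[0,0,0.0]},{"jaw":0,"offset":[0,0,0],"rot":[0,0,0]},{"jaw":0,"offset":[0,0,0],"rot":[0,0,0]},{"jaw":0,"offset":[0,0,0],"rot":[0,0,0]}]
end [ 0.647 -0.105  0.03 ] 180.0 15
```

Emit:
apply_moves(
  moves=[
    {"jaw": 0,"offset": [0,0,-36],"rot": [0,0,0]},
    {"jaw": 0,"offset": [0,0,-36],"rot": [0,0,0]},
    {"jaw": 0,"offset": [-20,42,0],"rot": [0,0,0]},
    {"jaw": 0,"offset": [-19,42,0],"rot": [0,0,0]},
    {"jaw": 0,"offset": [-20,42,0],"rot": [0,0,0]},
  ],
)

```text
time_s: 10.75
eef_pos: [0.5492, -0.3117, 0.0879]
eef_rot: [0.0, 0.0, 1.0, -0.0]
wrist_force: [0.9, -0.4, -1.5]
opening: 0.181
grasp_force: 58.7
```

Emit:
apply_moves(
  moves=[
    {"jaw": 0,"offset": [-19,42,0],"rot": [0,0,0]},
    {"jaw": 0,"offset": [-20,42,0],"rot": [0,0,0]},
    {"jaw": 0,"offset": [-19,42,0],"rot": [0,0,0]},
    {"jaw": 0,"offset": [-20,41,0],"rot": [0,0,0]},
    {"jaw": 0,"offset": [-19,42,0],"rot": [0,0,0]},
  ],
)

```text
time_s: 11.38
eef_pos: [0.6463, -0.1025, 0.0878]
eef_rot: [0.0, -0.0, 1.0, -0.0]
wrist_force: [0.2, 0.2, -1.3]
opening: 0.177
grasp_force: 58.7
```

Emit:
apply_moves(
  moves=[
    {"jaw": 0,"offset": [0,0,30],"rot": [0,0,0]},
    {"jaw": 0,"offset": [0,0,23],"rot": [0,0,0]},
    {"jaw": 0,"offset": [0,0,0],"rot": [0,0,0]},
    {"jaw": 0,"offset": [0,0,0],"rot": [0,0,0]},
    {"jaw": 0,"offset": [0,0,0],"rot": [0,0,0]},
  ],
)

```text
time_s: 12.0
eef_pos: [0.6468, -0.1044, 0.036]
eef_rot: [0.001, 0.0, 1.0, -0.0]
wrist_force: [-0.4, -0.3, 0.5]
opening: 0.179
grasp_force: 58.8
```

```bash
python3 - <<'E'
from h import *
for i in range(3):
    print(pose());ctrl.camera("top")
o=ctrl.get_obs();print(o["opening"],o["grasp_force"],o["wrist_force"])
E
```

```text
(array([ 0.64679819, -0.10441103,  0.03598907]), np.float64(179.99050003757432))
(array([ 0.64664998, -0.10435046,  0.03580001]), np.float64(179.9916696093294))
(array([ 0.6464906 , -0.10427941,  0.03557845]), np.float64(179.99582438400714))
0.18055970311670966 58.78225922584534 [ 0.03872522 -0.377582   -1.59405695]
```

Emit:
apply_moves(
  moves=[
    {"jaw": 0,"offset": [-1,-1,4],"rot": [0,0,0]},
    {"jaw": 0,"offset": [0,0,3],"rot": [0,0,0]},
    {"jaw": 0,"offset": [0,0,0],"rot": [0,0,0]},
    {"jaw": 0.4,"offset": [0,0,0],"rot": [0,0,0]},
    {"jaw": 0.5,"offset": [0,0,0],"rot": [0,0,0]},
  ],
)

```text
time_s: 12.78
eef_pos: [0.6467, -0.1048, 0.0271]
eef_rot: [-0.0, -0.0, 1.0, 0.0]
wrist_force: [-0.0, -0.9, 0.1]
opening: 0.502
grasp_force: 0.0
```

```bash
python3 - <<'E'
from h import *
print(pose())
p,y=pose()
plan([(p[0],p[1],.10,None,.5),(.50,-.1,.25,180,.7)],.5,50)
E
```

```text
(array([ 0.64667541, -0.10481031,  0.02706107]), np.float64(180.00927365671456))
[{"jaw":0.5,"offset":[0, 0, -36],"rot":[0,0,-0.0]},{"jaw":0.5,"offset":[0, 0, -37],"rot":[0,0,-0.0]},{"jaw":0.7,"offset":[29, 1, -30],"rot":[0,0,0.0]},{"jaw":0.7,"offset":[29, 1, -30],"rot":[0,0,0.0]},{"jaw":0.7,"offset":[30, 1, -30],"rot":[0,0,0.0]}]
[{"jaw":0.7,"offset":[29, 1, -30],"rot":[0,0,0.0]},{"jaw":0.7,"offset":[30, 1, -30],"rot":[0,0,0.0]},{"jaw":0.7,"offset":[0,0,0],"rot":[0,0,0]},{"jaw":0.7,"offset":[0,0,0],"rot":[0,0,0]},{"jaw":0.7,"offset":[0,0,0],"rot":[0,0,0]}]
end [ 0.5  -0.1   0.25] 180.0 10
```

Emit:
apply_moves(
  moves=[
    {"jaw": 0.5,"offset": [0,0,-36],"rot": [0,0,0]},
    {"jaw": 0.5,"offset": [0,0,-37],"rot": [0,0,0]},
    {"jaw": 0.6,"offset": [45,1,-40],"rot": [0,0,0]},
    {"jaw": 0.6,"offset": [45,1,-40],"rot": [0,0,0]},
    {"jaw": 0.6,"offset": [45,1,-40],"rot": [0,0,0]},
  ],
)

```text
time_s: 13.4
eef_pos: [0.5104, -0.1017, 0.2213]
eef_rot: [0.0, -0.0, 1.0, -0.0]
wrist_force: [-0.3, 0.1, 0.1]
opening: 0.599
grasp_force: 0.0
```

Emit:
apply_moves(
  moves=[
    {"jaw": 0.6,"offset": [45,1,-40],"rot": [0,0,0]},
    {"jaw": 0.6,"offset": [45,1,-40],"rot": [0,0,0]},
    {"jaw": 0.6,"offset": [0,0,0],"rot": [0,0,0]},
    {"jaw": 0.6,"offset": [0,0,0],"rot": [0,0,0]},
    {"jaw": 0.6,"offset": [0,0,0],"rot": [0,0,0]},
  ],
)

```text
time_s: 14.02
eef_pos: [0.4217, -0.0996, 0.2987]
eef_rot: [-0.001, -0.0, 1.0, 0.001]
wrist_force: [-0.6, -0.4, -0.3]
opening: 0.598
grasp_force: 0.0
```

```bash
cat >> h.py <<'E'
def padrect(n,c="wrist"):
    p,d,K,T=cam(c)
    for r in ctrl.outline_of(c,n)[:1]:
        m=r["region"].astype(np.uint8);cs,_=cv2.findContours(m,cv2.RETR_EXTERNAL,cv2.CHAIN_APPROX_NONE)
        P=(plane(max(cs,key=cv2.contourArea)[:,0],K,T,.010)[:,:2]*1000).astype(np.float32)
        print("pad",n,round(r["score"],2),np.round(r["position"]),np.round(np.ravel(cv2.minAreaRect(P)[0]+cv2.minAreaRect(P)[1]+(cv2.minAreaRect(P)[2],)),1))
E
python3 - <<'E'
from h import *
print(pose())
measure("wrist",["small_rosette","leaf","leaf_pad","square_plate","square_pad"],1,"pics/w3.png")
measure("wrist",["big_rosette"],4)
for n in["big_round_pad","small_round_pad","leaf_pad","square_pad"]:padrect(n)
E
```

```text
(array([ 0.42173687, -0.09962662,  0.29867381]), np.float64(180.02677375513284))
small_rosette 0.65 [280. 311.] cen [ 652.5 -102.3] rect [ 652.1 -102.9   42.8   51.5   59. ] pca -3.3 boss [ 642.7 -102.4   38. ] z [0.017 0.02  0.042]
leaf 0.69 [409. 204.] cen [467.9  96. ] rect [467.7  96.   34.9 112.8   4.7] pca -83.5 boss [467.3  95.2  31.4] z [0.006 0.01  0.032]
leaf_pad 0.77 [143. 134.] cen [ 372.5 -280.5] rect [ 372.5 -280.4  119.3   42.9   46.4] pca 42.6 boss - z [0.009 0.011 0.012]
square_plate 0.62 [509. 282.] cen [598.  270.4] rect [596.9 272.1  68.4  60.4  84.2] pca 58.0 boss [596.6 268.9  31.1] z [0.005 0.01  0.032]
square_pad 0.78 [397. 294.] cen [636.2 102. ] rect [635.7  94.9  56.7  20.1  77.4] pca 70.9 boss [410.3 -58.9 345. ] z [0.008 0.011 0.012]
big_rosette 0.73 [161. 278.] cen [ 587.9 -281.3] rect [ 587.7 -281.6   71.1   72.8   17.2] pca -46.5 boss [ 580.5 -275.9   38.7] z [0.017 0.019 0.04 ]
big_rosette 0.62 [251.  96.] cen [ 321.4 -133.5] rect [ 321.6 -133.6   65.4   67.3    4.1] pca -84.5 boss [ 321.3 -133.1   32.7] z [0.008 0.01  0.032]
big_rosette 0.58 [328. 127.] cen [361.1 -23.7] rect [361.3 -23.4  68.3  66.8  55.2] pca 46.1 boss [360.9 -24.3  32.5] z [0.008 0.01  0.031]
pad big_round_pad 0.91 [158. 256.] [ 579.1 -277.    96.   102.    40.2]
pad small_round_pad 0.85 [276. 294.] [ 643.4 -103.7   95.9  100.9   81.9]
pad leaf_pad 0.74 [158. 257.] [ 578.9 -277.3   94.8  101.1   39.6]
pad square_pad 0.62 [398. 297.] [628.4  93.5  99.7  49.8  78.4]
```

View pics/w3.png

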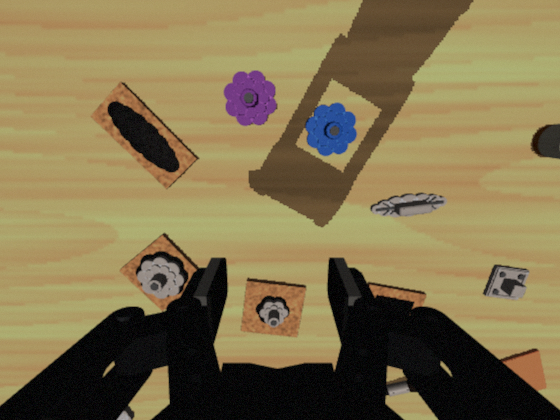

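The wrist view shows both rosettes on their pads, at (161,278) and (273,311). I'll check their centring from directly above at the end. Next is the square at (509,282).

```bash
python3 - <<'E'
from h import *
plan([(.597,.2695,.12,172,.6),(.597,.2695,.017,172,.6)],.6,50)
E
```

```text
[{"jaw":0.6,"offset":[-19, 41, 20],"rot":[0,0,0.9]},{"jaw":0.6,"offset":[-19, 41, 20],"rot":[0,0,0.9]},{"jaw":0.6,"offset":[-18, 42, 20],"rot":[0,0,0.9]},{"jaw":0.6,"offset":[-18, 42, 20],"rot":[0,0,0.9]},{"jaw":0.6,"offset":[-17, 42, 20],"rot":[0,0,0.9]}]
[{"jaw":0.6,"offset":[-16, 42, 20],"rot":[0,0,0.9]},{"jaw":0.6,"offset":[-16, 43, 20],"rot":[0,0,0.9]},{"jaw":0.6,"offset":[-15, 43, 20],"rot":[0,0,0.9]},{"jaw":0.6,"offset":[-14, 43, 20],"rot":[0,0,0.8]},{"jaw":0.6,"offset":[0, 0, 34],"rot":[0,0,0.0]}]
[{"jaw":0.6,"offset":[0, 0, 35],"rot":[0,0,0.0]},{"jaw":0.6,"offset":[0, 0, 34],"rot":[0,0,0.0]},{"jaw":0.6,"offset":[0,0,0],"rot":[0,0,0]},{"jaw":0.6,"offset":[0,0,0],"rot":[0,0,0]},{"jaw":0.6,"offset":[0,0,0],"rot":[0,0,0]}]
end [0.597 0.269 0.017] 172.0 15
```

Emit:
apply_moves(
  moves=[
    {"jaw": 0.6,"offset": [-19,41,20],"rot": [0,0,0.9]},
    {"jaw": 0.6,"offset": [-19,41,20],"rot": [0,0,0.9]},
    {"jaw": 0.6,"offset": [-18,42,20],"rot": [0,0,0.9]},
    {"jaw": 0.6,"offset": [-18,42,20],"rot": [0,0,0.9]},
    {"jaw": 0.6,"offset": [-17,42,20],"rot": [0,0,0.9]},
  ],
)

```text
time_s: 15.45
eef_pos: [0.5199, 0.1067, 0.1998]
eef_rot: [0.0, 0.039, 0.999, -0.0]
wrist_force: [0.1, 0.0, 0.3]
opening: 0.603
grasp_force: 0.0
```

Emit:
apply_moves(
  moves=[
    {"jaw": 0.6,"offset": [-16,42,20],"rot": [0,0,0.9]},
    {"jaw": 0.6,"offset": [-16,43,20],"rot": [0,0,0.9]},
    {"jaw": 0.6,"offset": [-15,43,20],"rot": [0,0,0.9]},
    {"jaw": 0.6,"offset": [-14,43,20],"rot": [0,0,0.8]},
    {"jaw": 0.6,"offset": [0,0,0],"rot": [0,0,0]},
  ],
)

```text
time_s: 16.08
eef_pos: [0.5962, 0.2714, 0.1171]
eef_rot: [-0.002, 0.068, 0.998, -0.0]
wrist_force: [-0.4, -0.9, -0.1]
opening: 0.601
grasp_force: 0.0
```

```bash
python3 - <<'E'
from h import *
print(pose())
measure("wrist",["square_plate"],1)
print(pose())
E
```

```text
(array([0.59619122, 0.27140677, 0.11708598]), np.float64(172.1762294936284))
square_plate 0.94 [278. 210.] cen [598.4 271.4] rect [598.5 271.2  55.3  56.1  82.2] pca -14.5 boss [597.8 271.1  32.2] z [0.008 0.01  0.032]
(array([0.59686838, 0.26922567, 0.11956979]), np.float64(172.07190324999678))
```

Emit:
apply_moves(
  moves=[
    {"jaw": 0.6,"offset": [-1,0,40],"rot": [0,0,0]},
    {"jaw": 0.6,"offset": [0,0,35],"rot": [0,0,0]},
    {"jaw": 0.6,"offset": [0,0,20],"rot": [0,0,0]},
    {"jaw": 0.6,"offset": [0,0,7],"rot": [0,0,0]},
    {"jaw": 0.6,"offset": [0,0,0],"rot": [0,0,0]},
  ],
)

```text
time_s: 16.8
eef_pos: [0.5989, 0.2688, 0.0191]
eef_rot: [0.001, 0.07, 0.998, 0.0]
wrist_force: [-0.7, -0.2, -0.3]
opening: 0.6
grasp_force: 0.0
```

Emit:
apply_moves(
  moves=[
    {"jaw": 0,"offset": [0,0,0],"rot": [0,0,0]},
    {"jaw": 0,"offset": [0,0,0],"rot": [0,0,0]},
    {"jaw": 0,"offset": [0,0,0],"rot": [0,0,0]},
    {"jaw": 0,"offset": [0,0,0],"rot": [0,0,0]},
    {"jaw": 0,"offset": [0,0,0],"rot": [0,0,0]},
  ],
)

```text
time_s: 17.42
eef_pos: [0.5995, 0.2694, 0.0199]
eef_rot: [0.001, 0.07, 0.998, 0.0]
wrist_force: [-0.1, 0.1, 6.3]
opening: 0.217
grasp_force: 61.4
```

```bash
python3 - <<'E'
from h import *
o=ctrl.get_obs();print(pose(),o["opening"],o["grasp_force"],o["wrist_force"],o["time_s"])
p,y=pose()
plan([(p[0],p[1],.09,None,0),(.657,.0865,.09,168.1,0),(.657,.0865,p[2]+.018,168.1,0)],0,48)
E
```

```text
(array([0.59947088, 0.26936192, 0.01993439]), np.float64(172.02062199093766)) 0.21653838204871328 61.38825058937073 [-0.05389357  0.06286739  6.2868395 ] 17.425
[{"jaw":0,"offset":[0, 0, -35],"rot":[0,0,-0.0]},{"jaw":0,"offset":[0, 0, -35],"rot":[0,0,-0.0]},{"jaw":0,"offset":[-21, -43, 0],"rot":[0,0,1.0]},{"jaw":0,"offset":[-21, -43, 0],"rot":[0,0,1.0]},{"jaw":0,"offset":[-22, -43, 0],"rot":[0,0,1.0]}]
[{"jaw":0,"offset":[-23, -42, 0],"rot":[0,0,0.9]},{"jaw":0,"offset":[0, 0, 26],"rot":[0,0,0.0]},{"jaw":0,"offset":[0, 0, 26],"rot":[0,0,0.0]},{"jaw":0,"offset":[0,0,0],"rot":[0,0,0]},{"jaw":0,"offset":[0,0,0],"rot":[0,0,0]}]
end [0.657 0.086 0.038] 168.1 10
```

Emit:
apply_moves(
  moves=[
    {"jaw": 0,"offset": [0,0,-35],"rot": [0,0,0]},
    {"jaw": 0,"offset": [0,0,-35],"rot": [0,0,0]},
    {"jaw": 0,"offset": [-21,-43,0],"rot": [0,0,1.0]},
    {"jaw": 0,"offset": [-21,-43,0],"rot": [0,0,1.0]},
    {"jaw": 0,"offset": [-22,-43,0],"rot": [0,0,1.0]},
  ],
)

```text
time_s: 18.05
eef_pos: [0.6413, 0.1305, 0.0882]
eef_rot: [-0.0, 0.096, 0.995, -0.0]
wrist_force: [0.3, 0.6, -1.7]
opening: 0.215
grasp_force: 60.5
```

Emit:
apply_moves(
  moves=[
    {"jaw": 0,"offset": [-24,-42,0],"rot": [0,0,0.9]},
    {"jaw": 0,"offset": [0,0,26],"rot": [0,0,0]},
    {"jaw": 0,"offset": [0,0,26],"rot": [0,0,0]},
    {"jaw": 0,"offset": [0,0,0],"rot": [0,0,0]},
    {"jaw": 0,"offset": [0,0,0],"rot": [0,0,0]},
  ],
)

```text
time_s: 18.68
eef_pos: [0.6573, 0.086, 0.0371]
eef_rot: [0.0, 0.103, 0.995, 0.0]
wrist_force: [-0.1, 0.3, -0.8]
opening: 0.213
grasp_force: 60.4
```

```bash
python3 - <<'E'
from h import *
for i in range(3):
    print(pose());ctrl.camera("top")
o=ctrl.get_obs();print(o["opening"],o["grasp_force"],o["wrist_force"])
E
```

```text
(array([0.65732805, 0.08599757, 0.03709217]), np.float64(168.13348867430193))
(array([0.65781667, 0.08600652, 0.03767548]), np.float64(168.1335346949968))
(array([0.65798432, 0.08601902, 0.03788588]), np.float64(168.1372836533963))
0.20973026365055694 60.42923927307129 [ 0.113784    0.71240526 -1.92724703]
```

Emit:
apply_moves(
  moves=[
    {"jaw": 0,"offset": [0,0,4],"rot": [0,0,0]},
    {"jaw": 0,"offset": [0,0,3],"rot": [0,0,0]},
    {"jaw": 0,"offset": [0,0,0],"rot": [0,0,0]},
    {"jaw": 0.4,"offset": [0,0,0],"rot": [0,0,0]},
    {"jaw": 0.5,"offset": [0,0,0],"rot": [0,0,0]},
  ],
)

```text
time_s: 19.45
eef_pos: [0.6569, 0.0858, 0.0292]
eef_rot: [0.0, 0.104, 0.995, 0.0]
wrist_force: [0.1, -0.3, 0.3]
opening: 0.5
grasp_force: 0.0
```

Emit:
apply_moves(
  moves=[
    {"jaw": 0.5,"offset": [0,0,-30],"rot": [0,0,0]},
    {"jaw": 0.5,"offset": [-5,-25,-40],"rot": [0,0,-4]},
    {"jaw": 0.5,"offset": [-20,-25,-40],"rot": [0,0,-4]},
    {"jaw": 0.5,"offset": [-20,-25,-40],"rot": [0,0,-4]},
    {"jaw": 0.5,"offset": [-20,-25,-20],"rot": [0,0,0]},
  ],
)

```text
time_s: 20.08
eef_pos: [0.713, -0.0196, 0.2028]
eef_rot: [0.002, -0.001, 1.0, -0.0]
wrist_force: [-0.5, 0.1, 0.3]
opening: 0.498
grasp_force: 0.0
```

Emit:
apply_moves(
  moves=[
    {"jaw": 0.5,"offset": [0,0,0],"rot": [0,0,0]},
    {"jaw": 0.5,"offset": [0,0,0],"rot": [0,0,0]},
    {"jaw": 0.5,"offset": [0,0,0],"rot": [0,0,0]},
    {"jaw": 0.5,"offset": [0,0,0],"rot": [0,0,0]},
    {"jaw": 0.5,"offset": [0,0,0],"rot": [0,0,0]},
  ],
)

```text
time_s: 20.7
eef_pos: [0.711, -0.0179, 0.1989]
eef_rot: [-0.0, -0.001, 1.0, 0.0]
wrist_force: [0.0, -0.6, 0.7]
opening: 0.503
grasp_force: 0.0
```

```bash
cat >> h.py <<'E'
def rectify(f,cx,cy,w,h,z=.010,s=2.5):
    """metric top view (s px/mm) of the plane z around (cx,cy) mm: x up, y left"""
    p,d,K,T=cam("wrist");Ti=np.linalg.inv(T)
    Y,X=np.meshgrid(np.arange(int(w*s)),np.arange(int(h*s)))
    W=np.stack([(cx+h/2-X/s)/1000,(cy+w/2-Y/s)/1000,np.full(X.shape,z)],-1)
    C=W@Ti[:3,:3].T+Ti[:3,3];U=C@K.T;U=(U[...,:2]/U[...,2:]).astype(np.float32)
    im=cv2.remap(p,U[...,0],U[...,1],cv2.INTER_CUBIC);cv2.imwrite(f,cv2.convertScaleAbs(im,alpha=1.5)[...,::-1]);return im
E
python3 - <<'E'
from h import *
print(pose())
rectify("pics/r1.png",640,-90,300,220)
E
```

```text
(array([ 0.71099668, -0.01786514,  0.19887911]), np.float64(180.1506484613905))
```

View pics/r1.png

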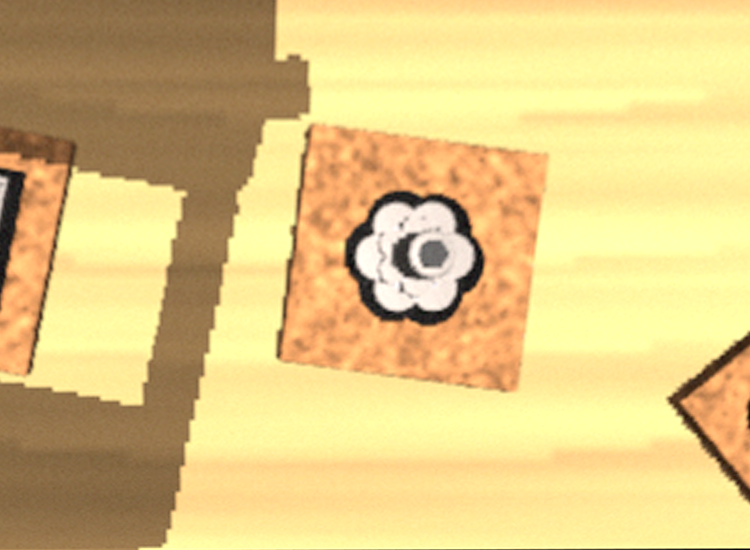

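The rectified view at 2.5 px/mm shows the small rosette centred on its silhouette at (416,259), within about 2 mm once parallax is allowed for. Next I'll check the square.

Emit:
apply_moves(
  moves=[
    {"jaw": 0.5,"offset": [-8,35,0],"rot": [0,0,0]},
    {"jaw": 0.5,"offset": [-8,35,0],"rot": [0,0,0]},
    {"jaw": 0.5,"offset": [-8,34,0],"rot": [0,0,0]},
    {"jaw": 0.5,"offset": [0,0,0],"rot": [0,0,0]},
    {"jaw": 0.5,"offset": [0,0,0],"rot": [0,0,0]},
  ],
)

```text
time_s: 21.38
eef_pos: [0.735, 0.0852, 0.1991]
eef_rot: [-0.0, -0.001, 1.0, -0.0]
wrist_force: [-0.1, -0.4, 0.3]
opening: 0.504
grasp_force: 0.0
```

Emit:
apply_moves(
  moves=[
    {"jaw": 0.5,"offset": [0,0,0],"rot": [0,0,0]},
    {"jaw": 0.5,"offset": [0,0,0],"rot": [0,0,0]},
    {"jaw": 0.5,"offset": [0,0,0],"rot": [0,0,0]},
    {"jaw": 0.5,"offset": [0,0,0],"rot": [0,0,0]},
    {"jaw": 0.5,"offset": [0,0,0],"rot": [0,0,0]},
  ],
)

```text
time_s: 22.0
eef_pos: [0.7351, 0.0855, 0.1993]
eef_rot: [0.0, -0.001, 1.0, -0.0]
wrist_force: [-0.4, 0.3, 0.2]
opening: 0.5
grasp_force: 0.0
```

```bash
python3 - <<'E'
from h import *
print(pose())
rectify("pics/r2.png",657,86,120,120,s=4)
plan([(.47,.096,.16,97,.6)],.6,50)
E
```

```text
(array([0.73513232, 0.08548772, 0.19933228]), np.float64(180.10635445457106))
[{"jaw":0.6,"offset":[27, 1, 4],"rot":[0,0,8.3]},{"jaw":0.6,"offset":[26, -3, 4],"rot":[0,0,8.3]},{"jaw":0.6,"offset":[26, -6, 4],"rot":[0,0,8.3]},{"jaw":0.6,"offset":[24, -10, 4],"rot":[0,0,8.3]},{"jaw":0.6,"offset":[23, -14, 4],"rot":[0,0,8.3]}]
[{"jaw":0.6,"offset":[21, -17, 4],"rot":[0,0,8.3]},{"jaw":0.6,"offset":[18, -19, 4],"rot":[0,0,8.3]},{"jaw":0.6,"offset":[15, -22, 4],"rot":[0,0,8.3]},{"jaw":0.6,"offset":[11, -24, 4],"rot":[0,0,8.4]},{"jaw":0.6,"offset":[8, -25, 3],"rot":[0,0,8.3]}]
end [0.47  0.096 0.16 ] 97.0 10
```

View pics/r2.png

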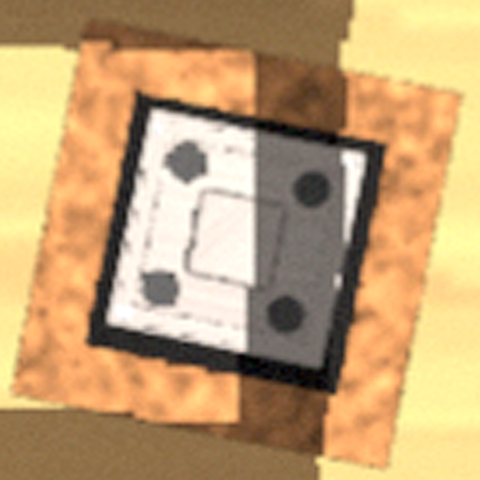

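The square sits aligned at (237,240), within about 1.5 mm. Now the leaf.

Emit:
apply_moves(
  moves=[
    {"jaw": 0.6,"offset": [27,1,4],"rot": [0,0,8.3]},
    {"jaw": 0.6,"offset": [26,-3,4],"rot": [0,0,8.3]},
    {"jaw": 0.6,"offset": [26,-6,4],"rot": [0,0,8.3]},
    {"jaw": 0.6,"offset": [24,-10,4],"rot": [0,0,8.3]},
    {"jaw": 0.6,"offset": [23,-14,4],"rot": [0,0,8.3]},
  ],
)

```text
time_s: 22.68
eef_pos: [0.6017, 0.0908, 0.1794]
eef_rot: [0.0, 0.356, 0.935, 0.0]
wrist_force: [-0.2, 1.6, 0.4]
opening: 0.594
grasp_force: 0.0
```

Emit:
apply_moves(
  moves=[
    {"jaw": 0.6,"offset": [21,-17,4],"rot": [0,0,8.3]},
    {"jaw": 0.6,"offset": [18,-19,4],"rot": [0,0,8.3]},
    {"jaw": 0.6,"offset": [15,-22,4],"rot": [0,0,8.3]},
    {"jaw": 0.6,"offset": [11,-24,4],"rot": [0,0,8.4]},
    {"jaw": 0.6,"offset": [8,-25,3],"rot": [0,0,8.3]},
  ],
)

```text
time_s: 23.3
eef_pos: [0.4693, 0.0959, 0.1603]
eef_rot: [0.0, 0.664, 0.747, 0.0]
wrist_force: [0.5, 0.4, -0.2]
opening: 0.603
grasp_force: 0.0
```

Emit:
apply_moves(
  moves=[
    {"jaw": 0.5,"offset": [0,0,0],"rot": [0,0,0]},
    {"jaw": 0.5,"offset": [0,0,0],"rot": [0,0,0]},
    {"jaw": 0.5,"offset": [0,0,0],"rot": [0,0,0]},
    {"jaw": 0.5,"offset": [0,0,0],"rot": [0,0,0]},
    {"jaw": 0.5,"offset": [0,0,0],"rot": [0,0,0]},
  ],
)

```text
time_s: 23.92
eef_pos: [0.4703, 0.0958, 0.1602]
eef_rot: [-0.0, 0.662, 0.749, -0.0]
wrist_force: [0.8, 1.2, -0.5]
opening: 0.504
grasp_force: 0.0
```

```bash
python3 - <<'E'
from h import *
print(pose())
measure("wrist",["leaf"],2)
print(pose())
E
```

```text
(array([0.47029573, 0.09578722, 0.16020358]), np.float64(97.02550663452077))
leaf 0.79 [276. 191.] cen [470.1  97.1] rect [469.5  97.3  32.  107.5   8. ] pca -82.4 boss [469.5  98.8  32.2] z [0.008 0.009 0.033]
(array([0.47015527, 0.09581566, 0.16019308]), np.float64(97.01832089509234))
```

Emit:
apply_moves(
  moves=[
    {"jaw": 0.5,"offset": [1,0,45],"rot": [0,0,-0.5]},
    {"jaw": 0.5,"offset": [0,0,45],"rot": [0,0,0]},
    {"jaw": 0.5,"offset": [0,0,30],"rot": [0,0,0]},
    {"jaw": 0.5,"offset": [0,0,15],"rot": [0,0,0]},
    {"jaw": 0.5,"offset": [0,0,7],"rot": [0,0,0]},
  ],
)

```text
time_s: 24.65
eef_pos: [0.47, 0.0968, 0.0179]
eef_rot: [-0.0, 0.659, 0.752, -0.0]
wrist_force: [-0.2, 0.1, 0.9]
opening: 0.498
grasp_force: 0.0
```

Emit:
apply_moves(
  moves=[
    {"jaw": 0.5,"offset": [0,0,0],"rot": [0,0,0]},
    {"jaw": 0,"offset": [0,0,0],"rot": [0,0,0]},
    {"jaw": 0,"offset": [0,0,0],"rot": [0,0,0]},
    {"jaw": 0,"offset": [0,0,0],"rot": [0,0,0]},
    {"jaw": 0,"offset": [0,0,0],"rot": [0,0,0]},
  ],
)

```text
time_s: 25.28
eef_pos: [0.471, 0.0968, 0.0195]
eef_rot: [0.001, 0.659, 0.752, 0.001]
wrist_force: [-0.4, 1.8, 6.5]
opening: 0.144
grasp_force: 60.3
```

```bash
python3 - <<'E'
from h import *
o=ctrl.get_obs();print(pose(),o["opening"],o["grasp_force"],o["wrist_force"],o["time_s"])
p,y=pose()
plan([(p[0],p[1],.12,None,0),(.373,-.280,.12,43.5,0)],0,48)
E
```

```text
(array([0.47104612, 0.0968282 , 0.01945818]), np.float64(97.51478451934314)) 0.14438149029022113 60.26184797286987 [-0.39498276  1.83016754  6.46894886] 25.275
[{"jaw":0,"offset":[0, 0, -34],"rot":[0,0,-0.0]},{"jaw":0,"offset":[0, 0, -33],"rot":[0,0,-0.0]},{"jaw":0,"offset":[0, 0, -34],"rot":[0,0,-0.0]},{"jaw":0,"offset":[-40, -16, 0],"rot":[0,0,6.0]},{"jaw":0,"offset":[-42, -12, 0],"rot":[0,0,6.0]}]
[{"jaw":0,"offset":[-43, -8, 0],"rot":[0,0,6.0]},{"jaw":0,"offset":[-43, -3, 0],"rot":[0,0,6.0]},{"jaw":0,"offset":[-43, 1, 0],"rot":[0,0,6.0]},{"jaw":0,"offset":[-43, 6, 0],"rot":[0,0,6.0]},{"jaw":0,"offset":[-42, 10, 0],"rot":[0,0,6.0]}]
[{"jaw":0,"offset":[-40, 15, 0],"rot":[0,0,6.0]},{"jaw":0,"offset":[-39, 19, 0],"rot":[0,0,6.0]},{"jaw":0,"offset":[0,0,0],"rot":[0,0,0]},{"jaw":0,"offset":[0,0,0],"rot":[0,0,0]},{"jaw":0,"offset":[0,0,0],"rot":[0,0,0]}]
end [ 0.373 -0.28   0.12 ] 43.5 15
```

Emit:
apply_moves(
  moves=[
    {"jaw": 0,"offset": [0,0,-34],"rot": [0,0,0]},
    {"jaw": 0,"offset": [0,0,-33],"rot": [0,0,0]},
    {"jaw": 0,"offset": [0,0,-34],"rot": [0,0,0]},
    {"jaw": 0,"offset": [-40,-16,0],"rot": [0,0,6]},
    {"jaw": 0,"offset": [-42,-12,0],"rot": [0,0,6]},
  ],
)

```text
time_s: 25.9
eef_pos: [0.4483, 0.0122, 0.1199]
eef_rot: [0.001, 0.735, 0.678, 0.0]
wrist_force: [1.1, 0.3, -2.2]
opening: 0.143
grasp_force: 59.3
```

Emit:
apply_moves(
  moves=[
    {"jaw": 0,"offset": [-43,-8,0],"rot": [0,0,6]},
    {"jaw": 0,"offset": [-43,-3,0],"rot": [0,0,6]},
    {"jaw": 0,"offset": [-43,1,0],"rot": [0,0,6]},
    {"jaw": 0,"offset": [-43,6,0],"rot": [0,0,6]},
    {"jaw": 0,"offset": [-42,10,0],"rot": [0,0,6]},
  ],
)

```text
time_s: 26.52
eef_pos: [0.3922, -0.1976, 0.1193]
eef_rot: [0.0, 0.886, 0.464, 0.0]
wrist_force: [-0.1, -1.1, -2.2]
opening: 0.142
grasp_force: 59.2
```

Emit:
apply_moves(
  moves=[
    {"jaw": 0,"offset": [-40,15,0],"rot": [0,0,6]},
    {"jaw": 0,"offset": [-39,19,0],"rot": [0,0,6]},
    {"jaw": 0,"offset": [0,0,0],"rot": [0,0,0]},
    {"jaw": 0,"offset": [0,0,0],"rot": [0,0,0]},
    {"jaw": 0,"offset": [0,0,0],"rot": [0,0,0]},
  ],
)

```text
time_s: 27.15
eef_pos: [0.3718, -0.2787, 0.1191]
eef_rot: [-0.0, 0.928, 0.371, -0.0]
wrist_force: [0.6, -0.0, -2.0]
opening: 0.143
grasp_force: 59.2
```

```bash
python3 - <<'E'
from h import *
o=ctrl.get_obs();print(pose(),o["opening"],o["grasp_force"],o["time_s"])
p,d,K,T=cam("top");padrect("leaf_pad","top");measure("top",["leaf_pad"])
measure("wrist",["leaf_pad"],2);padrect("leaf_pad")
rectify("pics/r3.png",373,-281,180,180,s=3.3);print(pose())
E
```

```text
(array([ 0.37181629, -0.27866538,  0.11905724]), np.float64(43.60616230415111)) 0.1434955616511606 59.232144355773926 27.15
pad leaf_pad 0.92 [370. 251.] [ 402.4 -252.    52.7   60.9   45. ]
leaf_pad 0.7 [371. 253.] cen [ 398.8 -252.7] rect [ 396.2 -251.2   22.5   42.1   89.2] pca 10.2 boss - z [0.008 0.011 0.014]
leaf_pad 0.79 [286. 163.] cen [ 406.6 -253.5] rect [ 403.3 -258.    41.2   40.8   29.6] pca 83.0 boss [ 399.5 -244.7  104.7] z [0.01  0.011 0.012]
pad leaf_pad 0.72 [286. 165.] [ 379.  -274.8  120.3   64.    42.7]
(array([ 0.37181707, -0.27980339,  0.11931342]), np.float64(43.52160744789891))
```

View pics/r3.png

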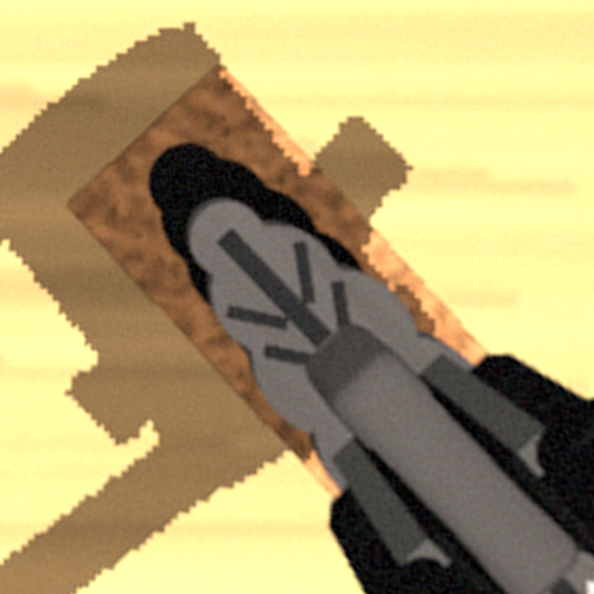

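The leaf hangs above its pad. The pad's long edge measures about 42.7° and the silhouette centre is about (372,-280.5) mm, so I'll turn 0.8° and lower.

Emit:
apply_moves(
  moves=[
    {"jaw": 0,"offset": [0,0,40],"rot": [0,0,0.8]},
    {"jaw": 0,"offset": [0,0,30],"rot": [0,0,0]},
    {"jaw": 0,"offset": [0,0,12],"rot": [0,0,0]},
    {"jaw": 0,"offset": [0,0,0],"rot": [0,0,0]},
    {"jaw": 0,"offset": [0,0,0],"rot": [0,0,0]},
  ],
)

```text
time_s: 28.28
eef_pos: [0.3725, -0.2807, 0.0384]
eef_rot: [0.001, 0.931, 0.364, 0.0]
wrist_force: [0.7, 0.7, -1.8]
opening: 0.144
grasp_force: 59.2
```

```bash
python3 - <<'E'
from h import *
for i in range(4):
    print(pose());ctrl.camera("top")
E
```

```text
(array([ 0.37247203, -0.28074929,  0.03841902]), np.float64(42.71600645432014))
(array([ 0.37252269, -0.28081349,  0.03853009]), np.float64(42.71397806704806))
(array([ 0.37247903, -0.28074825,  0.03849746]), np.float64(42.71470244400208))
(array([ 0.37237102, -0.28064175,  0.03837371]), np.float64(42.71281654954197))
```

Next I'll lower 8 mm, release, rise, and swing to a view over the leaf pad and the big pad.

Emit:
apply_moves(
  moves=[
    {"jaw": 0,"offset": [0,0,5],"rot": [0,0,0]},
    {"jaw": 0,"offset": [0,0,3],"rot": [0,0,0]},
    {"jaw": 0,"offset": [0,0,0],"rot": [0,0,0]},
    {"jaw": 0.4,"offset": [0,0,0],"rot": [0,0,0]},
    {"jaw": 0.5,"offset": [0,0,0],"rot": [0,0,0]},
  ],
)

```text
time_s: 29.1
eef_pos: [0.3718, -0.28, 0.0293]
eef_rot: [0.0, 0.931, 0.364, 0.0]
wrist_force: [1.0, -0.6, 0.1]
opening: 0.502
grasp_force: 0.0
```

Emit:
apply_moves(
  moves=[
    {"jaw": 0.5,"offset": [0,0,-30],"rot": [0,0,0]},
    {"jaw": 0.5,"offset": [0,0,-40],"rot": [0,0,-5]},
    {"jaw": 0.5,"offset": [20,-20,-40],"rot": [0,0,-8]},
    {"jaw": 0.5,"offset": [20,-20,-40],"rot": [0,0,-8]},
    {"jaw": 0.5,"offset": [15,-20,-30],"rot": [0,0,-8]},
  ],
)

```text
time_s: 29.72
eef_pos: [0.3541, -0.2009, 0.211]
eef_rot: [0.001, 0.809, 0.588, 0.0]
wrist_force: [0.2, 0.3, 0.5]
opening: 0.502
grasp_force: 0.0
```

```bash
python3 - <<'E'
from h import *
print(pose())
plan([(.53,-.28,.25,150,.5)],.5,45)
E
```

```text
(array([ 0.35407352, -0.20092575,  0.21102596]), np.float64(72.00437368028375))
[{"jaw":0.5,"offset":[-2, 21, -4],"rot":[0,0,-8.7]},{"jaw":0.5,"offset":[-6, 21, -4],"rot":[0,0,-8.7]},{"jaw":0.5,"offset":[-9, 20, -4],"rot":[0,0,-8.7]},{"jaw":0.5,"offset":[-11, 18, -4],"rot":[0,0,-8.6]},{"jaw":0.5,"offset":[-14, 16, -5],"rot":[0,0,-8.7]}]
[{"jaw":0.5,"offset":[-16, 14, -4],"rot":[0,0,-8.6]},{"jaw":0.5,"offset":[-18, 11, -5],"rot":[0,0,-8.7]},{"jaw":0.5,"offset":[-20, 8, -4],"rot":[0,0,-8.6]},{"jaw":0.5,"offset":[-21, 6, -5],"rot":[0,0,-8.7]},{"jaw":0.5,"offset":[0,0,0],"rot":[0,0,0]}]
end [ 0.53 -0.28  0.25] 150.0 10
```

Emit:
apply_moves(
  moves=[
    {"jaw": 0.5,"offset": [-2,21,-4],"rot": [0,0,-8.7]},
    {"jaw": 0.5,"offset": [-6,21,-4],"rot": [0,0,-8.7]},
    {"jaw": 0.5,"offset": [-9,20,-4],"rot": [0,0,-8.7]},
    {"jaw": 0.5,"offset": [-11,18,-4],"rot": [0,0,-8.6]},
    {"jaw": 0.5,"offset": [-14,16,-5],"rot": [0,0,-8.7]},
  ],
)

```text
time_s: 30.35
eef_pos: [0.452, -0.2463, 0.2302]
eef_rot: [-0.0, 0.534, 0.845, -0.0]
wrist_force: [-0.2, -0.2, -0.4]
opening: 0.499
grasp_force: 0.0
```

Emit:
apply_moves(
  moves=[
    {"jaw": 0.5,"offset": [-16,14,-4],"rot": [0,0,-8.6]},
    {"jaw": 0.5,"offset": [-18,11,-5],"rot": [0,0,-8.7]},
    {"jaw": 0.5,"offset": [-20,8,-4],"rot": [0,0,-8.6]},
    {"jaw": 0.5,"offset": [-21,6,-5],"rot": [0,0,-8.7]},
    {"jaw": 0.5,"offset": [0,0,0],"rot": [0,0,0]},
  ],
)

```text
time_s: 30.98
eef_pos: [0.5302, -0.2819, 0.2482]
eef_rot: [0.0, 0.262, 0.965, -0.0]
wrist_force: [0.3, 0.5, 0.3]
opening: 0.499
grasp_force: 0.0
```

Emit:
apply_moves(
  moves=[
    {"jaw": 0.5,"offset": [0,0,0],"rot": [0,0,0]},
    {"jaw": 0.5,"offset": [0,0,0],"rot": [0,0,0]},
    {"jaw": 0.5,"offset": [0,0,0],"rot": [0,0,0]},
    {"jaw": 0.5,"offset": [0,0,0],"rot": [0,0,0]},
    {"jaw": 0.5,"offset": [0,0,0],"rot": [0,0,0]},
  ],
)

```text
time_s: 31.6
eef_pos: [0.5294, -0.2814, 0.2484]
eef_rot: [0.0, 0.261, 0.965, -0.0]
wrist_force: [0.5, 1.2, -0.6]
opening: 0.498
grasp_force: 0.0
```

```bash
python3 - <<'E'
from h import *
print(pose())
rectify("pics/r4.png",475,-285,180,320,s=1.85)
p,d,K,T=cam("wrist");print(np.round(T[:3,3],3))
E
```

```text
(array([ 0.52940131, -0.28140883,  0.24837229]), np.float64(149.69642812792048))
[ 0.463 -0.242  0.392]
```

View pics/r4.png

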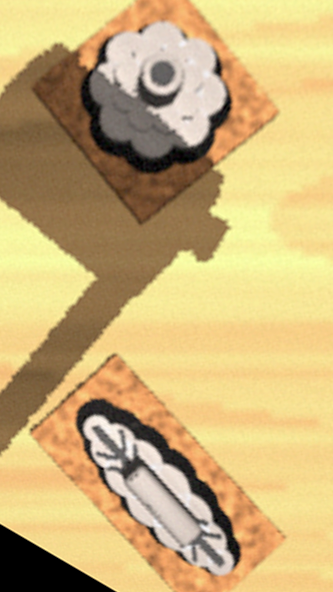

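Emit:
apply_moves(
  moves=[
    {"jaw": 0.5,"offset": [20,-26,0],"rot": [0,0,0]},
    {"jaw": 0.5,"offset": [20,-26,0],"rot": [0,0,0]},
    {"jaw": 0.5,"offset": [19,-26,0],"rot": [0,0,0]},
    {"jaw": 0.5,"offset": [0,0,0],"rot": [0,0,0]},
    {"jaw": 0.5,"offset": [0,0,0],"rot": [0,0,0]},
  ],
)

```text
time_s: 32.33
eef_pos: [0.4396, -0.319, 0.2485]
eef_rot: [0.0, 0.261, 0.965, 0.0]
wrist_force: [0.0, 0.6, -0.6]
opening: 0.496
grasp_force: 0.0
```

Emit:
apply_moves(
  moves=[
    {"jaw": 0.5,"offset": [0,0,0],"rot": [0,0,0]},
    {"jaw": 0.5,"offset": [0,0,0],"rot": [0,0,0]},
    {"jaw": 0.5,"offset": [0,0,0],"rot": [0,0,0]},
    {"jaw": 0.5,"offset": [0,0,0],"rot": [0,0,0]},
    {"jaw": 0.5,"offset": [0,0,0],"rot": [0,0,0]},
  ],
)

```text
time_s: 32.95
eef_pos: [0.4392, -0.319, 0.2483]
eef_rot: [-0.0, 0.261, 0.965, 0.0]
wrist_force: [-0.7, 0.1, 0.2]
opening: 0.498
grasp_force: 0.0
```

```bash
python3 - <<'E'
from h import *
print(pose())
im=rectify("pics/r5.png",372,-281,150,150,s=4)
p,d,K,T=cam("wrist");print(np.round(T[:3,3],3))
r=ctrl.outline_of("wrist","leaf_pad");pm=r[0]["region"].astype(np.uint8);print(r[0]["score"],r[0]["position"],pm.sum())
hull=cv2.convexHull(np.argwhere(pm)[:,::-1].astype(np.int32));H=cv2.fillConvexPoly(np.zeros_like(pm),hull,1)
H=cv2.erode(H,np.ones((5,5)))
hsv=cv2.cvtColor(p,cv2.COLOR_RGB2HSV);orange=(hsv[...,1]>90)&(hsv[...,2]>60)
for nm,mask,z in(("sil",(H>0)&~orange,.010),("leaf",(H>0)&~orange&(p.max(2)>60),.018)):
    mask=cv2.morphologyEx(mask.astype(np.uint8),cv2.MORPH_CLOSE,np.ones((7,7)))
    cs,_=cv2.findContours(mask,0,1);c=max(cs,key=cv2.contourArea)
    P=(plane(c[:,0],K,T,z)[:,:2]*1000).astype(np.float32);M=cv2.moments(P.reshape(-1,1,2))
    print(nm,M["m10"]/M["m00"],M["m01"]/M["m00"],np.degrees(.5*np.arctan2(2*M["mu11"],M["mu20"]-M["mu02"])),cv2.minAreaRect(P))
E
```

```text
(array([ 0.43924271, -0.31899865,  0.24826494]), np.float64(149.71383437621847))
[ 0.372 -0.279  0.392]
0.75 [265.7, 125.6] 4443
sil 372.868396623502 -279.94404765079065 42.02995040712754 ((372.31500244140625, -280.04742431640625), (118.60381317138672, 44.531009674072266), 40.951847076416016)
leaf 369.5332615109047 -279.67810090268864 42.443671480645854 ((369.2082214355469, -279.1985168457031), (110.98284912109375, 33.94509506225586), 44.9957160949707)
```

View pics/r5.png

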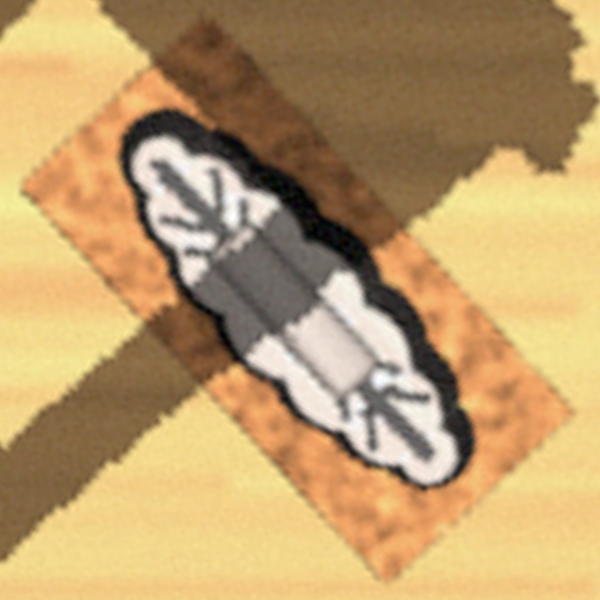

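The leaf lies about 3.3 mm toward -x of its silhouette (measured -3.3, +0.3 mm), with the angle good. I'll regrip it where it was released and shift it.

```bash
python3 - <<'E'
from h import *
plan([(.3718,-.280,.10,42.7,.5)],.5,45)
E
```

```text
[{"jaw":0.5,"offset":[6, 0, 12],"rot":[0,0,8.9]},{"jaw":0.5,"offset":[6, -1, 12],"rot":[0,0,8.9]},{"jaw":0.5,"offset":[6, -2, 12],"rot":[0,0,8.9]},{"jaw":0.5,"offset":[6, -3, 12],"rot":[0,0,8.9]},{"jaw":0.5,"offset":[5, -4, 13],"rot":[0,0,8.9]}]
[{"jaw":0.5,"offset":[5, -5, 12],"rot":[0,0,8.9]},{"jaw":0.5,"offset":[4, -5, 13],"rot":[0,0,8.9]},{"jaw":0.5,"offset":[3, -6, 12],"rot":[0,0,8.9]},{"jaw":0.5,"offset":[2, -6, 13],"rot":[0,0,9.0]},{"jaw":0.5,"offset":[1, -7, 12],"rot":[0,0,8.9]}]
[{"jaw":0.5,"offset":[0, -6, 13],"rot":[0,0,9.0]},{"jaw":0.5,"offset":[0, -7, 12],"rot":[0,0,8.9]},{"jaw":0.5,"offset":[0,0,0],"rot":[0,0,0]},{"jaw":0.5,"offset":[0,0,0],"rot":[0,0,0]},{"jaw":0.5,"offset":[0,0,0],"rot":[0,0,0]}]
end [ 0.372 -0.28   0.1  ] 42.7 15
```

Emit:
apply_moves(
  moves=[
    {"jaw": 0.5,"offset": [6,0,12],"rot": [0,0,8.9]},
    {"jaw": 0.5,"offset": [6,-1,12],"rot": [0,0,8.9]},
    {"jaw": 0.5,"offset": [6,-2,12],"rot": [0,0,8.9]},
    {"jaw": 0.5,"offset": [6,-3,12],"rot": [0,0,8.9]},
    {"jaw": 0.5,"offset": [5,-4,13],"rot": [0,0,8.9]},
  ],
)

```text
time_s: 33.72
eef_pos: [0.4116, -0.3035, 0.1871]
eef_rot: [0.0, 0.609, 0.793, -0.0]
wrist_force: [-0.8, 0.3, -0.4]
opening: 0.5
grasp_force: 0.0
```

Emit:
apply_moves(
  moves=[
    {"jaw": 0.5,"offset": [5,-5,12],"rot": [0,0,8.9]},
    {"jaw": 0.5,"offset": [4,-5,13],"rot": [0,0,8.9]},
    {"jaw": 0.5,"offset": [3,-6,12],"rot": [0,0,8.9]},
    {"jaw": 0.5,"offset": [2,-6,13],"rot": [0,0,9.0]},
    {"jaw": 0.5,"offset": [1,-7,12],"rot": [0,0,8.9]},
  ],
)

```text
time_s: 34.35
eef_pos: [0.3825, -0.2867, 0.125]
eef_rot: [0.0, 0.865, 0.502, 0.0]
wrist_force: [-0.6, -0.2, 0.3]
opening: 0.5
grasp_force: 0.0
```

Emit:
apply_moves(
  moves=[
    {"jaw": 0.5,"offset": [0,-6,13],"rot": [0,0,9.0]},
    {"jaw": 0.5,"offset": [0,-7,12],"rot": [0,0,8.9]},
    {"jaw": 0.5,"offset": [0,0,0],"rot": [0,0,0]},
    {"jaw": 0.5,"offset": [0,0,0],"rot": [0,0,0]},
    {"jaw": 0.5,"offset": [0,0,0],"rot": [0,0,0]},
  ],
)

```text
time_s: 34.98
eef_pos: [0.3725, -0.2801, 0.101]
eef_rot: [0.001, 0.931, 0.365, 0.0]
wrist_force: [-0.3, -0.7, -0.7]
opening: 0.496
grasp_force: 0.0
```

```bash
python3 - <<'E'
from h import *
for i in range(2):
    print(pose());ctrl.camera("top")
E
```

```text
(array([ 0.3724825 , -0.2801065 ,  0.10099881]), np.float64(42.80494342091672))
(array([ 0.37241188, -0.28002773,  0.10089841]), np.float64(42.785770391172264))
```

Emit:
apply_moves(
  moves=[
    {"jaw": 0.5,"offset": [0,0,35],"rot": [0,0,0]},
    {"jaw": 0.5,"offset": [0,0,26],"rot": [0,0,0]},
    {"jaw": 0.5,"offset": [0,0,10],"rot": [0,0,0]},
    {"jaw": 0.5,"offset": [0,0,0],"rot": [0,0,0]},
    {"jaw": 0,"offset": [0,0,0],"rot": [0,0,0]},
  ],
)

```text
time_s: 35.7
eef_pos: [0.3726, -0.2802, 0.0303]
eef_rot: [0.001, 0.931, 0.364, 0.0]
wrist_force: [0.5, -0.5, -1.0]
opening: 0.3
grasp_force: 0.0
```

Emit:
apply_moves(
  moves=[
    {"jaw": 0,"offset": [0,0,0],"rot": [0,0,0]},
    {"jaw": 0,"offset": [0,0,0],"rot": [0,0,0]},
    {"jaw": 0,"offset": [0,0,0],"rot": [0,0,0]},
    {"jaw": 0,"offset": [0,0,-6],"rot": [0,0,0]},
    {"jaw": 0,"offset": [2,2,0],"rot": [0,0,0]},
  ],
)

```text
time_s: 36.33
eef_pos: [0.3749, -0.2797, 0.0357]
eef_rot: [0.0, 0.931, 0.364, 0.0]
wrist_force: [1.1, 0.4, -2.2]
opening: 0.143
grasp_force: 59.5
```

Emit:
apply_moves(
  moves=[
    {"jaw": 0,"offset": [0,0,0],"rot": [0,0,0]},
    {"jaw": 0,"offset": [0,0,3],"rot": [0,0,0]},
    {"jaw": 0,"offset": [0,0,2],"rot": [0,0,0]},
    {"jaw": 0,"offset": [0,0,0],"rot": [0,0,0]},
    {"jaw": 0,"offset": [0,0,0],"rot": [0,0,0]},
  ],
)

```text
time_s: 36.95
eef_pos: [0.3746, -0.2793, 0.0305]
eef_rot: [-0.0, 0.931, 0.364, -0.0]
wrist_force: [-1.4, 2.8, 6.0]
opening: 0.142
grasp_force: 60.5
```

```bash
python3 - <<'E'
from h import *
for i in range(2):
    print(pose(),ctrl.get_obs()["wrist_force"]);ctrl.camera("top")
E
```

```text
(array([ 0.37458301, -0.27933574,  0.03051953]), np.float64(42.716551713484805)) [-1.400191    2.79036068  6.01608588]
(array([ 0.37456834, -0.27931929,  0.03049422]), np.float64(42.72037446009969)) [-2.40692282  2.16600887  6.46779553]
```

Emit:
apply_moves(
  moves=[
    {"jaw": 0.4,"offset": [0,0,0],"rot": [0,0,0]},
    {"jaw": 0.5,"offset": [0,0,0],"rot": [0,0,0]},
    {"jaw": 0.5,"offset": [0,0,-30],"rot": [0,0,0]},
    {"jaw": 0.5,"offset": [0,0,-40],"rot": [0,0,0]},
    {"jaw": 0.5,"offset": [0,0,-20],"rot": [0,0,0]},
  ],
)

```text
time_s: 37.67
eef_pos: [0.3755, -0.2805, 0.1223]
eef_rot: [0.001, 0.931, 0.364, 0.0]
wrist_force: [0.2, -0.1, 0.6]
opening: 0.499
grasp_force: 0.0
```

```bash
python3 - <<'E'
from h import *
print(pose())
plan([(.4392,-.319,.248,149.7,.5)],.5,45)
E
```

```text
(array([ 0.37550205, -0.2805228 ,  0.12233213]), np.float64(42.709696274951085))
[{"jaw":0.5,"offset":[2, 6, -10],"rot":[0,0,-8.9]},{"jaw":0.5,"offset":[1, 6, -11],"rot":[0,0,-8.9]},{"jaw":0.5,"offset":[0, 6, -10],"rot":[0,0,-8.9]},{"jaw":0.5,"offset":[-1, 6, -11],"rot":[0,0,-8.9]},{"jaw":0.5,"offset":[-2, 6, -10],"rot":[0,0,-8.9]}]
[{"jaw":0.5,"offset":[-3, 5, -11],"rot":[0,0,-8.9]},{"jaw":0.5,"offset":[-4, 5, -10],"rot":[0,0,-8.9]},{"jaw":0.5,"offset":[-5, 4, -11],"rot":[0,0,-8.9]},{"jaw":0.5,"offset":[-5, 4, -10],"rot":[0,0,-8.9]},{"jaw":0.5,"offset":[-6, 3, -11],"rot":[0,0,-9.0]}]
[{"jaw":0.5,"offset":[-6, 2, -10],"rot":[0,0,-8.9]},{"jaw":0.5,"offset":[-6, 0, -11],"rot":[0,0,-9.0]},{"jaw":0.5,"offset":[0,0,0],"rot":[0,0,0]},{"jaw":0.5,"offset":[0,0,0],"rot":[0,0,0]},{"jaw":0.5,"offset":[0,0,0],"rot":[0,0,0]}]
end [ 0.439 -0.319  0.248] 149.7 15
```

Emit:
apply_moves(
  moves=[
    {"jaw": 0.5,"offset": [2,6,-10],"rot": [0,0,-8.9]},
    {"jaw": 0.5,"offset": [1,6,-11],"rot": [0,0,-8.9]},
    {"jaw": 0.5,"offset": [0,6,-10],"rot": [0,0,-8.9]},
    {"jaw": 0.5,"offset": [-1,6,-11],"rot": [0,0,-8.9]},
    {"jaw": 0.5,"offset": [-2,6,-10],"rot": [0,0,-8.9]},
  ],
)

```text
time_s: 38.3
eef_pos: [0.4018, -0.2949, 0.1726]
eef_rot: [0.0, 0.722, 0.692, 0.0]
wrist_force: [-0.2, -0.3, 0.5]
opening: 0.493
grasp_force: 0.0
```

Emit:
apply_moves(
  moves=[
    {"jaw": 0.5,"offset": [-3,5,-11],"rot": [0,0,-8.9]},
    {"jaw": 0.5,"offset": [-4,5,-10],"rot": [0,0,-8.9]},
    {"jaw": 0.5,"offset": [-5,4,-11],"rot": [0,0,-8.9]},
    {"jaw": 0.5,"offset": [-5,4,-10],"rot": [0,0,-8.9]},
    {"jaw": 0.5,"offset": [-6,3,-11],"rot": [0,0,-9.0]},
  ],
)

```text
time_s: 38.92
eef_pos: [0.4285, -0.3117, 0.2253]
eef_rot: [-0.0, 0.406, 0.914, 0.0]
wrist_force: [0.2, -0.9, 0.2]
opening: 0.503
grasp_force: 0.0
```

Emit:
apply_moves(
  moves=[
    {"jaw": 0.5,"offset": [-6,2,-10],"rot": [0,0,-8.9]},
    {"jaw": 0.5,"offset": [-6,0,-11],"rot": [0,0,-9.0]},
    {"jaw": 0.5,"offset": [0,0,0],"rot": [0,0,0]},
    {"jaw": 0.5,"offset": [0,0,0],"rot": [0,0,0]},
    {"jaw": 0.5,"offset": [0,0,0],"rot": [0,0,0]},
  ],
)

```text
time_s: 39.55
eef_pos: [0.4382, -0.3182, 0.2456]
eef_rot: [-0.001, 0.262, 0.965, 0.0]
wrist_force: [-0.1, 0.6, -0.1]
opening: 0.499
grasp_force: 0.0
```

```bash
cat >> h.py <<'E'
def fit(pad):
    p,d,K,T=cam("wrist");r=ctrl.outline_of("wrist",pad)
    pm=r[0]["region"].astype(np.uint8);print(pad,r[0]["score"],np.round(r[0]["position"]),pm.sum(),"cam",np.round(T[:3,3],3))
    H=cv2.fillConvexPoly(np.zeros_like(pm),cv2.convexHull(np.argwhere(pm)[:,::-1].astype(np.int32)),1);H=cv2.erode(H,np.ones((5,5)))
    hsv=cv2.cvtColor(p,cv2.COLOR_RGB2HSV);orange=(hsv[...,1]>90)&(hsv[...,2]>60)
    for nm,mask,z in(("sil",(H>0)&~orange,.010),("orn",(H>0)&~orange&(p.max(2)>60),.018)):
        mask=cv2.morphologyEx(mask.astype(np.uint8),cv2.MORPH_CLOSE,np.ones((7,7)))
        c=max(cv2.findContours(mask,0,1)[0],key=cv2.contourArea)
        P=(plane(c[:,0],K,T,z)[:,:2]*1000).astype(np.float32);M=cv2.moments(P.reshape(-1,1,2))
        print(nm,np.round([M["m10"]/M["m00"],M["m01"]/M["m00"],np.degrees(.5*np.arctan2(2*M["mu11"],M["mu20"]-M["mu02"]))],1),np.round(cv2.minAreaRect(P)[1]))
E
python3 - <<'E'
from h import *
fit("leaf_pad");fit("leaf_pad")
print(pose());plan([(.65,-.32,.248,149.7,.5)],.5,45)
E
```

```text
leaf_pad 0.66 [264. 127.] 4603 cam [ 0.372 -0.278  0.389]
sil [ 372.8 -280.    42.2] [119.  46.]
orn [ 372.  -279.5   42.8] [111.  33.]
leaf_pad 0.58 [277. 103.] 4524 cam [ 0.372 -0.278  0.389]
sil [ 373.1 -280.    41.9] [116.  50.]
orn [ 372.1 -279.5   42.8] [111.  34.]
(array([ 0.43844013, -0.31841881,  0.24604997]), np.float64(149.6758434258314))
[{"jaw":0.5,"offset":[-37, 21, 0],"rot":[0,0,-0.0]},{"jaw":0.5,"offset":[-37, 21, 0],"rot":[0,0,-0.0]},{"jaw":0.5,"offset":[-36, 21, -1],"rot":[0,0,-0.0]},{"jaw":0.5,"offset":[-37, 21, 0],"rot":[0,0,-0.0]},{"jaw":0.5,"offset":[-36, 21, -1],"rot":[0,0,-0.0]}]
end [ 0.649 -0.32   0.248] 149.7 5
```

The leaf is now within about 1 mm and 0.7°. Next I'll check both rosettes from directly above.

Emit:
apply_moves(
  moves=[
    {"jaw": 0.5,"offset": [-37,21,0],"rot": [0,0,0]},
    {"jaw": 0.5,"offset": [-37,21,0],"rot": [0,0,0]},
    {"jaw": 0.5,"offset": [-36,21,-1],"rot": [0,0,0]},
    {"jaw": 0.5,"offset": [-37,21,0],"rot": [0,0,0]},
    {"jaw": 0.5,"offset": [-36,21,-1],"rot": [0,0,0]},
  ],
)

```text
time_s: 40.38
eef_pos: [0.6509, -0.3201, 0.2479]
eef_rot: [-0.0, 0.261, 0.965, 0.0]
wrist_force: [0.5, -0.6, -0.9]
opening: 0.5
grasp_force: 0.0
```

Emit:
apply_moves(
  moves=[
    {"jaw": 0.5,"offset": [0,0,0],"rot": [0,0,0]},
    {"jaw": 0.5,"offset": [0,0,0],"rot": [0,0,0]},
    {"jaw": 0.5,"offset": [0,0,0],"rot": [0,0,0]},
    {"jaw": 0.5,"offset": [0,0,0],"rot": [0,0,0]},
    {"jaw": 0.5,"offset": [0,0,0],"rot": [0,0,0]},
  ],
)

```text
time_s: 41.0
eef_pos: [0.6492, -0.3204, 0.2488]
eef_rot: [0.0, 0.262, 0.965, -0.0]
wrist_force: [-0.1, -0.4, -0.0]
opening: 0.5
grasp_force: 0.0
```

```bash
python3 - <<'E'
from h import *
print(pose());fit("big_round_pad");fit("big_round_pad")
plan([(.715,-.144,.248,149.7,.5)],.5,45)
E
```

```text
(array([ 0.64918988, -0.32044077,  0.24879566]), np.float64(149.6790238183159))
big_round_pad 0.95 [262.  97.] 3998 cam [ 0.582 -0.28   0.392]
sil [ 582.1 -279.1  -24.5] [78. 80.]
orn [ 584.  -279.    59.7] [69. 67.]
big_round_pad 0.93 [260.  97.] 4113 cam [ 0.583 -0.28   0.392]
sil [ 582.1 -279.   -22.3] [80. 81.]
orn [ 584.1 -279.1   57.9] [69. 67.]
[{"jaw":0.5,"offset":[6, 37, 0],"rot":[0,0,0.0]},{"jaw":0.5,"offset":[7, 37, 0],"rot":[0,0,0.0]},{"jaw":0.5,"offset":[6, 37, 0],"rot":[0,0,0.0]},{"jaw":0.5,"offset":[7, 37, 0],"rot":[0,0,0.0]},{"jaw":0.5,"offset":[6, 37, 0],"rot":[0,0,0.0]}]
end [ 0.715 -0.144  0.248] 149.7 5
```

Big is 2 mm off, which is fine. Checking the small one.

Emit:
apply_moves(
  moves=[
    {"jaw": 0.5,"offset": [6,37,0],"rot": [0,0,0]},
    {"jaw": 0.5,"offset": [7,37,0],"rot": [0,0,0]},
    {"jaw": 0.5,"offset": [6,37,0],"rot": [0,0,0]},
    {"jaw": 0.5,"offset": [7,37,0],"rot": [0,0,0]},
    {"jaw": 0.5,"offset": [6,37,0],"rot": [0,0,0]},
  ],
)

```text
time_s: 41.82
eef_pos: [0.7156, -0.1431, 0.2483]
eef_rot: [-0.0, 0.261, 0.965, 0.0]
wrist_force: [-0.3, -0.4, -0.2]
opening: 0.499
grasp_force: 0.0
```

Emit:
apply_moves(
  moves=[
    {"jaw": 0.5,"offset": [0,0,0],"rot": [0,0,0]},
    {"jaw": 0.5,"offset": [0,0,0],"rot": [0,0,0]},
    {"jaw": 0.5,"offset": [0,0,0],"rot": [0,0,0]},
    {"jaw": 0.5,"offset": [0,0,0],"rot": [0,0,0]},
    {"jaw": 0.5,"offset": [0,0,0],"rot": [0,0,0]},
  ],
)

```text
time_s: 42.45
eef_pos: [0.7151, -0.1451, 0.2483]
eef_rot: [-0.0, 0.262, 0.965, -0.0]
wrist_force: [-0.9, -0.4, 0.1]
opening: 0.497
grasp_force: 0.0
```

```bash
python3 - <<'E'
from h import *
print(pose());fit("small_round_pad");fit("small_round_pad");fit("square_pad")
p,_,_,_=cam("scene");cv2.imwrite("pics/end.png",p[...,::-1])
E
```

```text
(array([ 0.71505349, -0.14507379,  0.24830271]), np.float64(149.6523923115489))
small_round_pad 0.67 [271.  98.] 5918 cam [ 0.648 -0.105  0.392]
sil [ 646.5 -106.    53.2] [55. 51.]
orn [ 647.4 -102.9  -30.2] [42. 47.]
small_round_pad 0.88 [272.  96.] 5763 cam [ 0.648 -0.105  0.392]
sil [ 646.7 -105.8   58.3] [55. 52.]
orn [ 647.4 -103.   -22.3] [42. 47.]
square_pad 0.8 [407.  48.] 4208 cam [ 0.648 -0.105  0.392]
sil [657.   86.2  41.7] [65. 66.]
orn [657.7  86.6  36.1] [55. 57.]
```

View pics/end.png

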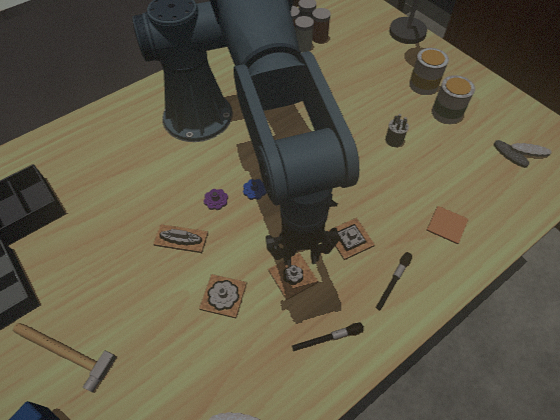

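The scene view shows all four ornaments on their pads and the cup upright at (398,130); the bottle is hidden behind the arm. The small rosette is about 3 mm off toward +y, so I'll regrip and nudge it.

```bash
python3 - <<'E'
from h import *
plan([(.6467,-.1048,.10,180,.5)],.5,45)
E
```

```text
[{"jaw":0.5,"offset":[20, 0, 37],"rot":[0,0,-7.6]},{"jaw":0.5,"offset":[20, 2, 37],"rot":[0,0,-7.6]},{"jaw":0.5,"offset":[19, 5, 37],"rot":[0,0,-7.5]},{"jaw":0.5,"offset":[18, 8, 37],"rot":[0,0,-7.6]},{"jaw":0.5,"offset":[0,0,0],"rot":[0,0,0]}]
end [ 0.646 -0.105  0.1  ] 180.0 5
```

Emit:
apply_moves(
  moves=[
    {"jaw": 0.5,"offset": [20,0,37],"rot": [0,0,-7.6]},
    {"jaw": 0.5,"offset": [20,2,37],"rot": [0,0,-7.6]},
    {"jaw": 0.5,"offset": [19,5,37],"rot": [0,0,-7.5]},
    {"jaw": 0.5,"offset": [18,8,37],"rot": [0,0,-7.6]},
    {"jaw": 0.5,"offset": [0,0,0],"rot": [0,0,0]},
  ],
)

```text
time_s: 43.42
eef_pos: [0.6431, -0.1029, 0.0968]
eef_rot: [-0.004, 0.0, 1.0, 0.001]
wrist_force: [-0.7, -0.0, 0.0]
opening: 0.502
grasp_force: 0.0
```

Emit:
apply_moves(
  moves=[
    {"jaw": 0.5,"offset": [0,0,0],"rot": [0,0,0]},
    {"jaw": 0.5,"offset": [0,0,0],"rot": [0,0,0]},
    {"jaw": 0.5,"offset": [0,0,0],"rot": [0,0,0]},
    {"jaw": 0.5,"offset": [0,0,0],"rot": [0,0,0]},
    {"jaw": 0.5,"offset": [0,0,0],"rot": [0,0,0]},
  ],
)

```text
time_s: 44.05
eef_pos: [0.6466, -0.1047, 0.1005]
eef_rot: [0.0, 0.0, 1.0, -0.0]
wrist_force: [0.1, 0.7, -0.8]
opening: 0.499
grasp_force: 0.0
```

Emit:
apply_moves(
  moves=[
    {"jaw": 0.5,"offset": [0,0,35],"rot": [0,0,0]},
    {"jaw": 0.5,"offset": [0,0,26],"rot": [0,0,0]},
    {"jaw": 0.5,"offset": [0,0,10],"rot": [0,0,0]},
    {"jaw": 0.5,"offset": [0,0,0],"rot": [0,0,0]},
    {"jaw": 0,"offset": [0,0,0],"rot": [0,0,0]},
  ],
)

```text
time_s: 44.68
eef_pos: [0.6475, -0.1049, 0.0307]
eef_rot: [0.001, -0.0, 1.0, -0.0]
wrist_force: [0.0, -0.4, -0.4]
opening: 0.304
grasp_force: 0.0
```

Emit:
apply_moves(
  moves=[
    {"jaw": 0,"offset": [0,0,0],"rot": [0,0,0]},
    {"jaw": 0,"offset": [0,0,0],"rot": [0,0,0]},
    {"jaw": 0,"offset": [0,0,0],"rot": [0,0,0]},
    {"jaw": 0,"offset": [0,0,-6],"rot": [0,0,0]},
    {"jaw": 0,"offset": [1,-3,0],"rot": [0,0,0]},
  ],
)

```text
time_s: 45.3
eef_pos: [0.6457, -0.1076, 0.0358]
eef_rot: [0.0, -0.0, 1.0, -0.0]
wrist_force: [-0.3, -0.1, -0.9]
opening: 0.174
grasp_force: 58.5
```

Emit:
apply_moves(
  moves=[
    {"jaw": 0,"offset": [0,0,0],"rot": [0,0,0]},
    {"jaw": 0,"offset": [0,0,3],"rot": [0,0,0]},
    {"jaw": 0,"offset": [0,0,2],"rot": [0,0,0]},
    {"jaw": 0,"offset": [0,0,0],"rot": [0,0,0]},
    {"jaw": 0,"offset": [0,0,0],"rot": [0,0,0]},
  ],
)

```text
time_s: 45.92
eef_pos: [0.6453, -0.1076, 0.0311]
eef_rot: [-0.0, -0.0, 1.0, -0.0]
wrist_force: [-3.6, 0.5, 7.1]
opening: 0.176
grasp_force: 59.3
```

Emit:
apply_moves(
  moves=[
    {"jaw": 0.4,"offset": [0,0,0],"rot": [0,0,0]},
    {"jaw": 0.5,"offset": [0,0,0],"rot": [0,0,0]},
    {"jaw": 0.5,"offset": [0,0,-30],"rot": [0,0,0]},
    {"jaw": 0.5,"offset": [0,0,-40],"rot": [0,0,0]},
    {"jaw": 0.5,"offset": [0,0,-40],"rot": [0,0,0]},
  ],
)

```text
time_s: 46.55
eef_pos: [0.6452, -0.1075, 0.1409]
eef_rot: [-0.0, -0.0, 1.0, 0.0]
wrist_force: [-0.3, 0.6, 0.2]
opening: 0.505
grasp_force: 0.0
```

Emit:
apply_moves(
  moves=[
    {"jaw": 0.5,"offset": [-26,0,-35],"rot": [0,0,0]},
    {"jaw": 0.5,"offset": [-26,0,-35],"rot": [0,0,0]},
    {"jaw": 0.5,"offset": [-25,0,-30],"rot": [0,0,0]},
    {"jaw": 0.5,"offset": [0,0,0],"rot": [0,0,0]},
    {"jaw": 0.5,"offset": [0,0,0],"rot": [0,0,0]},
  ],
)

```text
time_s: 47.18
eef_pos: [0.7214, -0.1073, 0.2384]
eef_rot: [-0.001, -0.0, 1.0, 0.0]
wrist_force: [0.1, -0.5, -1.1]
opening: 0.5
grasp_force: 0.0
```

Emit:
apply_moves(
  moves=[
    {"jaw": 0.5,"offset": [0,0,0],"rot": [0,0,0]},
    {"jaw": 0.5,"offset": [0,0,0],"rot": [0,0,0]},
    {"jaw": 0.5,"offset": [0,0,0],"rot": [0,0,0]},
    {"jaw": 0.5,"offset": [0,0,0],"rot": [0,0,0]},
    {"jaw": 0.5,"offset": [0,0,0],"rot": [0,0,0]},
  ],
)

```text
time_s: 47.8
eef_pos: [0.7225, -0.1076, 0.2403]
eef_rot: [0.0, -0.0, 1.0, -0.0]
wrist_force: [-0.2, -0.1, -0.4]
opening: 0.503
grasp_force: 0.0
```

```bash
python3 - <<'E'
from h import *
print(pose());fit("small_round_pad");fit("small_round_pad")
rectify("pics/r6.png",647,-105,120,120,s=4)
p,_,_,_=cam("top");cv2.imwrite("pics/endtop.png",p[...,::-1])
E
```

```text
(array([ 0.72245753, -0.10756508,  0.24033192]), np.float64(180.00905861346845))
small_round_pad 0.71 [296. 105.] 5952 cam [ 0.645 -0.106  0.384]
sil [ 647.  -105.1  -10.2] [51. 55.]
orn [ 644.8 -106.7   -8.8] [42. 46.]
small_round_pad 0.91 [277.  95.] 6003 cam [ 0.645 -0.106  0.384]
sil [ 647.1 -105.2   -9.7] [51. 55.]
orn [ 644.8 -106.7  -15.3] [42. 46.]
```

View pics/r6.png

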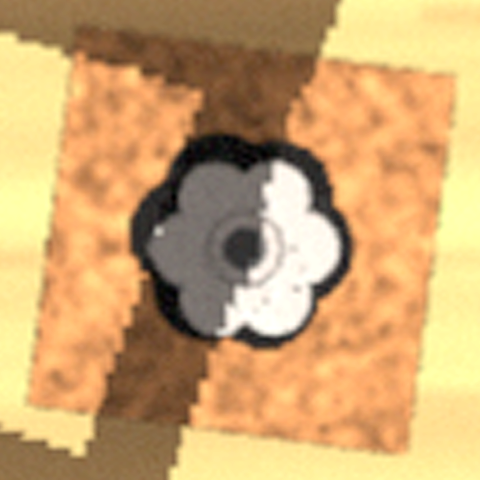

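View pics/endtop.png

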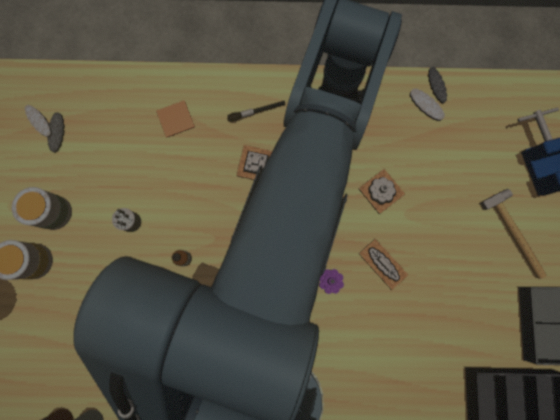

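The small rosette is now about 2 mm low (-x) and 1 mm right (-y); the bottle (181,258), cup (124,219) and look-alikes are undisturbed. One last small nudge of (+2,+1) mm.

Emit:
apply_moves(
  moves=[
    {"jaw": 0.5,"offset": [26,0,35],"rot": [0,0,0]},
    {"jaw": 0.5,"offset": [26,0,35],"rot": [0,0,0]},
    {"jaw": 0.5,"offset": [25,0,30],"rot": [0,0,0]},
    {"jaw": 0.5,"offset": [0,0,0],"rot": [0,0,0]},
    {"jaw": 0.5,"offset": [0,0,0],"rot": [0,0,0]},
  ],
)

```text
time_s: 48.72
eef_pos: [0.6473, -0.1081, 0.1422]
eef_rot: [0.002, -0.0, 1.0, -0.0]
wrist_force: [0.9, -0.5, 0.8]
opening: 0.499
grasp_force: 0.0
```

Emit:
apply_moves(
  moves=[
    {"jaw": 0.5,"offset": [0,0,40],"rot": [0,0,0]},
    {"jaw": 0.5,"offset": [0,0,40],"rot": [0,0,0]},
    {"jaw": 0.5,"offset": [0,0,22],"rot": [0,0,0]},
    {"jaw": 0.5,"offset": [0,0,7],"rot": [0,0,0]},
    {"jaw": 0.5,"offset": [0,0,0],"rot": [0,0,0]},
  ],
)

```text
time_s: 49.35
eef_pos: [0.6466, -0.1079, 0.0323]
eef_rot: [0.001, -0.0, 1.0, -0.0]
wrist_force: [1.2, 0.2, 0.5]
opening: 0.501
grasp_force: 0.0
```

Emit:
apply_moves(
  moves=[
    {"jaw": 0,"offset": [0,0,0],"rot": [0,0,0]},
    {"jaw": 0,"offset": [0,0,0],"rot": [0,0,0]},
    {"jaw": 0,"offset": [0,0,0],"rot": [0,0,0]},
    {"jaw": 0,"offset": [0,0,-6],"rot": [0,0,0]},
    {"jaw": 0,"offset": [-2,1,0],"rot": [0,0,0]},
  ],
)

```text
time_s: 49.98
eef_pos: [0.6477, -0.1067, 0.0379]
eef_rot: [0.0, -0.0, 1.0, -0.0]
wrist_force: [0.7, -0.9, -1.0]
opening: 0.17
grasp_force: 58.6
```

Emit:
apply_moves(
  moves=[
    {"jaw": 0,"offset": [0,0,0],"rot": [0,0,0]},
    {"jaw": 0,"offset": [0,0,3],"rot": [0,0,0]},
    {"jaw": 0,"offset": [0,0,2],"rot": [0,0,0]},
    {"jaw": 0,"offset": [0,0,0],"rot": [0,0,0]},
    {"jaw": 0,"offset": [0,0,0],"rot": [0,0,0]},
  ],
)

```text
time_s: 50.6
eef_pos: [0.6473, -0.1065, 0.0333]
eef_rot: [-0.0, -0.0, 1.0, 0.0]
wrist_force: [-4.4, 1.5, 9.5]
opening: 0.17
grasp_force: 59.6
```

Emit:
apply_moves(
  moves=[
    {"jaw": 0.4,"offset": [0,0,0],"rot": [0,0,0]},
    {"jaw": 0.5,"offset": [0,0,0],"rot": [0,0,0]},
    {"jaw": 0.5,"offset": [0,0,-30],"rot": [0,0,0]},
    {"jaw": 0.5,"offset": [0,0,-40],"rot": [0,0,0]},
    {"jaw": 0.5,"offset": [0,0,-40],"rot": [0,0,0]},
  ],
)

```text
time_s: 51.22
eef_pos: [0.6471, -0.1065, 0.1428]
eef_rot: [-0.0, -0.0, 1.0, 0.0]
wrist_force: [0.4, -0.8, 0.2]
opening: 0.501
grasp_force: 0.0
```

Emit:
apply_moves(
  moves=[
    {"jaw": 0.5,"offset": [-26,0,-35],"rot": [0,0,0]},
    {"jaw": 0.5,"offset": [-26,0,-35],"rot": [0,0,0]},
    {"jaw": 0.5,"offset": [-25,0,-30],"rot": [0,0,0]},
    {"jaw": 0.5,"offset": [0,0,0],"rot": [0,0,0]},
    {"jaw": 0.5,"offset": [0,0,0],"rot": [0,0,0]},
  ],
)

```text
time_s: 51.85
eef_pos: [0.7234, -0.1063, 0.2403]
eef_rot: [-0.001, -0.0, 1.0, 0.0]
wrist_force: [0.3, 0.4, 0.5]
opening: 0.498
grasp_force: 0.0
```

Emit:
apply_moves(
  moves=[
    {"jaw": 0.5,"offset": [0,0,0],"rot": [0,0,0]},
    {"jaw": 0.5,"offset": [0,0,0],"rot": [0,0,0]},
    {"jaw": 0.5,"offset": [0,0,0],"rot": [0,0,0]},
    {"jaw": 0.5,"offset": [0,0,0],"rot": [0,0,0]},
    {"jaw": 0.5,"offset": [0,0,0],"rot": [0,0,0]},
  ],
)

```text
time_s: 52.48
eef_pos: [0.7245, -0.1066, 0.2424]
eef_rot: [0.0, -0.0, 1.0, -0.0]
wrist_force: [0.4, 0.4, -0.2]
opening: 0.504
grasp_force: 0.0
```

```bash
python3 - <<'E'
from h import *
print(pose());fit("small_round_pad");fit("small_round_pad")
measure("wrist",["small_rosette"])
E
```

```text
(array([ 0.72448436, -0.10657504,  0.24235494]), np.float64(180.0121804784961))
small_round_pad 0.71 [265. 104.] 6080 cam [ 0.647 -0.105  0.386]
sil [ 647.1 -105.1  -17.5] [51. 55.]
orn [ 645.4 -105.6  -27.5] [42. 46.]
small_round_pad 0.82 [266.  99.] 6076 cam [ 0.647 -0.105  0.386]
sil [ 646.9 -105.1  -21.6] [51. 56.]
orn [ 645.3 -105.6   -5. ] [42. 46.]
```

The offset is now under 2 mm and the rosette lies flat and released, so I'm handing in.

```bash
python3 -c "
from bench import ctrl;print(ctrl.hand_in())"
```

```text
the job is handed in; nothing more can be done
None
```

All four ornaments lie flat and released on their matching pads, each about 2 mm or less off centre, with the leaf and square lined up and the bottle and cup still standing; the job was handed in at about 53 s, and the hand-in call gave no verdict.

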